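# Set the skimming gate to its gauge and load it with boards

### The arm

A 7-joint arm with a two-finger parallel gripper is mounted at the origin on the work surface. World frame = base frame: x ahead of the robot, y to its left, z up, the work surface at z = 0. Lengths are in m, angles in rad, forces in N, time in s.
With the tool pointing down it reaches from about 0.425 to 0.925 m from the base axis. Payload 6.8 kg.
Tool frame: the origin (TCP) lies at the very end of the fingers, on their centre line; the grasp point (between the pads) lies 19 mm behind it (hold_point_z is the distance from the TCP to the grasp point, in m); z points along the fingers, y is the direction in which the jaws open and shut (so a half turn about z gives the same grasp; the last joint's range is limited). The gripper opens to 85 mm and grips with 20 to 120 N. Pads are 22 mm wide; open, the fingers measure 114 mm over their backs; the gripper's body (76 mm by 85 mm) begins 54 mm behind the grasp point. The pads swing forward as they close: fully open they stand 13 mm farther back than shut.
Start: joints at [-1.331, 0.477, 0.022, 1.555, -0.011, 1.109, -0.083], TCP at [0.23, 0.635, 0.231] pointing down, gripper open.
Joint ranges: [-2.96, 2.96], [-0.34, 2.1], [-1.41, 1.46], [0.24, 2.44], [-1.37, 4.51], [0.17, 1.92], [-2.96, 2.96]. Speed limits (rad/s): [2.39, 2.39, 3.14, 3.14, 3.14, 3.14, 3.14].

### API

Orientations are given as a unit quaternion [w, x, y, z].
In Python, from station import get_obs, read_camera, calibration, hand_in, regions_of, hold_point_z gives the robot as it stands.
- The arm moves only by the tool send_rows, never from a script. Its argument "motion" is text: rows parted by semicolons, each of 7 numbers parted by spaces: the shift along the world's x, y, z in cm, then the turn, a rotation vector about the world's x, y, z in degrees, then the closure, from 0 (fully open) to 1 (shut). In form: dx dy dz rx ry rz fingers; .... A call has 1 to 20 rows; each row shifts and turns the pose as measured when the row begins; what a row does not reach is not made up. A row lasts 1/12 s, in which the tool goes at most 41.7 mm and 7.16 degrees, less where a joint would pass 70% of its speed; a pose out of reach is approached as far as the arm can. A call is refused whole if a number of a shift passes 4.17 or a number of a turn 7.16, either way. A call with a gripper value outside its range is refused whole. The fingers move at their own pace and stop on an object; "newtons" is the grip in N (left out, the last holds). Time passes only in rows, so rows that do not move let the fingers close. It gives the time, the measured TCP pose, the force and the opening at its end, in the units of the state.
- get_obs(): the state, without advancing time (a new reading comes with each control period).
- read_camera(name): name is "scene" or "top"; returns the picture (400x640x3 uint8, red, green, blue); there is no depth.
- calibration(name): a dict with "mtx" (3x3 intrinsics, pixels), "k1" (the pictures are not rectified: a ray, as slopes to the right and down, at radius r is drawn at 1 + k1 r^2 times it, then the intrinsics apply), "R" (3x3) and "t" (3): a world point X has camera coordinates R X + t. Camera axes: x right, y down, z forward; pixel columns grow to the right and rows downward; lengths in m; the calibration is good to about 2 mm. A picture is of the moment at which its call begins. calibration takes no time and is no camera call.
- hand_in(): hands the job in, once; it reports no verdict.
Trained networks look in the newest picture that a camera, given by its name, has taken for a name from the list of things; names that differ only in an ending like _2 or _b are one class to them, and where a whole thing is asked for, a point or a joint stands for the part that bears it (a point fixed in the world has none). Each returns a list of dicts, best first, with "conf" (0 to 1); they miss things now and then, are a little off and sometimes report something else, mostly with a low value. They report only what shows in the picture. A call takes as long as a camera call. They do not tell look-alikes from the thing itself.
- regions_of(thing, camera): "region" (400x640 bool, what is visible of it) and "point" ([column, row] in pixels, amid what is visible of it).
The state is a dict: "t": time; "q": joint angles; "joint_vel": joint speeds; "joint_torque": joint torques, N m; "eef_pos": TCP position; "tool_rot": TCP orientation; "contact_force": force on the tool from outside, world axes, zero at the start; "torque": the same for the moment, N m; "gripper_width": opening from 0.0 (shut) to 1.0 (fully open).
Only numpy, scipy, OpenCV 4.12 (cv2) and the standard library are available. Lean on these libraries where they do the work, as an engineer would, in place of code of your own. Each camera call takes 0.05 s, during which the arm holds its last target.

### The job

Make the skimming gate ready for work: first press the red mushroom stop down so that it stays down, slide the brass gauge blade out of its wooden tray into the gap under the scraper blade, and screw the blade down clockwise until it just drags on the gauge, with the dial needle in the green. With the gauge still in, swing the red-handled lock lever through its quarter turn to its end stop, then lay the gauge flat back in its tray and stack every offcut board flat, one on another, in the middle of the feed table in front of the blade, lengthways to the feed. Last of all turn the black ring under the mushroom clockwise until the stop is right up again, with everything let go; do not knock over the white tub.

Things in the scene. Friction and masses are not known exactly. Their poses are not given: they have to be found in the camera images.
- gate: Skimming gate fixed to the bench. Origin on the bench below the blade, x along the feed (away from the robot), z up. Steel feed table: top 40 mm up, x -200 to +80 mm, 160 mm wide, no rims. A green portal, 130 mm tall, crosses it at x -20 to +20 mm (posts at y +-85 to +-115 mm); the scraper blade, 14 mm thick, 150 mm wide, hangs in it at x = 0. Gap under it: 22 mm minus joint blade
- feed_mid (a point): middle of the feed table's loading place, on its top face, 100 mm in front of the blade; axes as the gate's
- screw_grip (a point): middle of the adjusting screw's black bar grip, on the screw's vertical axis, 176 mm above the bench, on top of the portal. The bar is 52 mm long (along this point's x), 16 mm wide (y) and 30 mm tall; it turns with the screw
- screw (a joint): angle of the adjusting screw, rad, growing clockwise seen from above, 0 to 9.5; each rad clockwise lowers the blade 1.6 mm. Friction 0.06 N m; it stays where it is left
- blade (a joint): how far the blade has been screwed down from the top, m. It touches a gauge lying on the feed table at 0.010; pressed further, the sprung blade tip yields and the needle moves
- needle (a joint): black drag needle on the white dial (92 mm across, 135 to 150 mm up, sinking with the blade) over the portal's left (+y) post, rad, clockwise seen from above from 0 (pointing towards the feed side). 0: blade free; it moves 0.3 rad for each mm screwed down beyond touching. Green sector 0.30 to 0.75: just drags; red beyond: too tight
- lever (a joint): lock lever, rad: 0 open (handle points from its pivot to the gate's -x), pi/2 locked against its end stop (handle points to the gate's -y); turns counter-clockwise seen from above. Stays where it is left, about 2 N at the post
- lever_post (a point): grip point on the lever's upright red post, 18 mm thick, top 16 mm above this point, free for 30 mm below it (the lever's bar is beneath); 75 mm from the pivot axis, 136 mm above the bench
- lever_pivot (a point): point on the lever's vertical pivot axis, level with lever_post, at the gate's y = -160 mm
- stop_top (a point): top centre of the red mushroom stop button, 42 mm across, 95 mm above the bench when up, 86 mm when down; it stands on a yellow box 85 x 85 x 40 mm fixed to the bench, above a black reset ring
- stop_ring (a point): on the stop's vertical axis, 65 mm above the bench: the height to grip the round black reset ring under the mushroom. The ring is 56 mm across, from 42 to 68 mm above the bench, and wider than the mushroom
- stop_press (a joint): how far the mushroom is pressed, m: 0 up, 0.009 fully down. About 5 N presses it, and it stays down by itself until reset
- stop_twist (a joint): angle of the black ring, rad, 0 with the mushroom up. Pressing the mushroom turns the ring counter-clockwise (seen from above) to 0.9; turning the ring clockwise back to 0 lifts the mushroom, 10 mm per rad, and resets it. Friction about 0.05 N m
- gauge: loose gauge blade: brass bar 170 x 40 x 12 mm (x, y, z), origin at the centre of its underside, 180 g; on it at x -75 to -25 mm stands a blue upright grip 20 mm wide (y), its top 50 mm above the underside. The plain end, +x, goes under the blade, from the feed side, until it sticks out beyond the blade
- gauge_tip (a point): middle of the gauge's plain (+x) end, at the underside
- tray: open wooden tray fixed to the bench, 210 x 100 mm outside, rim 16 mm high, walls and floor 5 mm; origin at the centre of its underside, x along its length. The gauge starts in it and belongs flat in it
- board_a: loose offcut board, 130 x 50 x 14 mm (x, y, z), 90 g, bare light wood; origin at the centre of its underside, x along its length. One to three of the three boards are present
- board_b: loose offcut board, 130 x 50 x 14 mm (x, y, z), 90 g, painted white; origin at the centre of its underside, x along its length. One to three of the three boards are present
- board_c: loose offcut board, 130 x 50 x 14 mm (x, y, z), 90 g, painted blue; origin at the centre of its underside, x along its length. One to three of the three boards are present
- tub: white open plastic tub, about 96 mm across and 110 mm tall, 450 g, a bystander that must not be tipped over; origin at the centre of its underside
There are look-alikes about, which are no part of the job. There is more than one size of the gauge; the one meant has the size given above.

How it is judged:
By the outcome, as a careful person would: the job done as asked, in the order asked, and still so for the second after the job is handed in, with the robot touching nothing.
Of board_a, board_b, board_c only 1 to 3 are there at a start; the rules pass over those that are not, and their reading is None.
At some moment in a run one of board_a, board_b, board_c may be knocked a few centimetres aside while the robot is not near it.
Once in a run the grip may slacken for a moment while it holds something.
It also fails if it takes over 210 s, if anything falls off the work surface, if the arm or the gripper's body presses on something with over 40 N, if the wrist force passes 120 N, or if a joint passes its speed limit or range.

## Working session

There is one attempt and no reset: what is moved stays moved. The work goes in short steps, Python scripts to look and compute and a tool call to move; the robot and the scene stay as the last step left them, time stands still between calls to the robot, and variables do not carry over. Pictures are saved under pics/ and viewed, and the job is handed in when it is done.

Besides the shell and the picture viewer there is one more tool, called after "Emit:" by a JSON object that holds its "method" and its "body", one argument or row to a line. send_rows: Moves the arm, as the interface text tells. Its arguments: {"type":"object","properties":{"motion":{"type":"string"},"newtons":{"type":"number"}},"required":["motion"]}

```bash
ls; mkdir -p pics
python3 - <<'E'
from station import *
import cv2,numpy as np
print(get_obs())
for n in ("scene","top"):
    im=read_camera(n); cv2.imwrite(f"pics/{n}0.png",im[:,:,::-1]); c=calibration(n); print(n,c)
print(hold_point_z)
E
```

```text
pics
{'t': 0.0, 'q': array([-1.33106355,  0.47779844,  0.02233783,  1.5564661 , -0.01151377,
        1.10924038, -0.08310398]), 'joint_vel': array([-0.0001033 , -0.00090843, -0.00078885, -0.00082339, -0.00081083,
       -0.00090497, -0.00041832]), 'joint_torque': array([ 1.16144010e-04, -5.96462059e+01,  1.60752151e+00, -2.81177258e+01,
        1.23855638e-02,  9.72627924e-03, -2.04780619e-06]), 'eef_pos': array([0.22989144, 0.63402683, 0.23032057]), 'tool_rot': array([-9.52992751e-05,  1.73034498e-01,  9.84915360e-01, -8.87033437e-04]), 'contact_force': array([-0.17328553, -0.11999444,  0.56280508]), 'torque': array([ 0.01026951,  0.01775301, -0.01930289]), 'gripper_width': 1.0007731454225903}
scene {'mtx': array([[392.00520809,   0.        , 319.10819655],
       [  0.        , 392.00520809, 200.46107302],
       [  0.        ,   0.        ,   1.        ]]), 'k1': 0.028936830453672905, 'R': array([[-0.87504067,  0.48396621,  0.00897422],
       [ 0.39868954,  0.73112124, -0.55363199],
       [-0.27450042, -0.48087258, -0.83271309]]), 't': array([ 0.4139849 , -0.11396322,  1.29002013])}
top {'mtx': array([[373.15064988,   0.        , 318.90460393],
       [  0.        , 373.15064988, 197.22537093],
       [  0.        ,   0.        ,   1.        ]]), 'k1': -0.056013290378746465, 'R': array([[-7.34546226e-04, -9.99979425e-01,  6.37261777e-03],
       [-9.81969131e-01, -4.83392436e-04, -1.89040713e-01],
       [ 1.89039904e-01, -6.39657308e-03, -9.81948572e-01]]), 't': array([-0.01362582,  0.52034086,  1.06731648])}
0.0187
```

View pics/scene0.png

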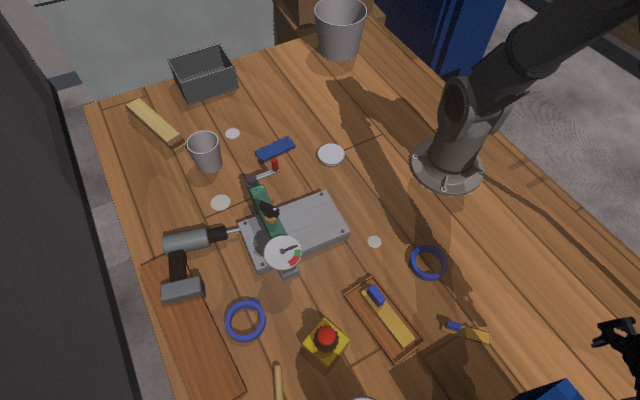

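View pics/top0.png

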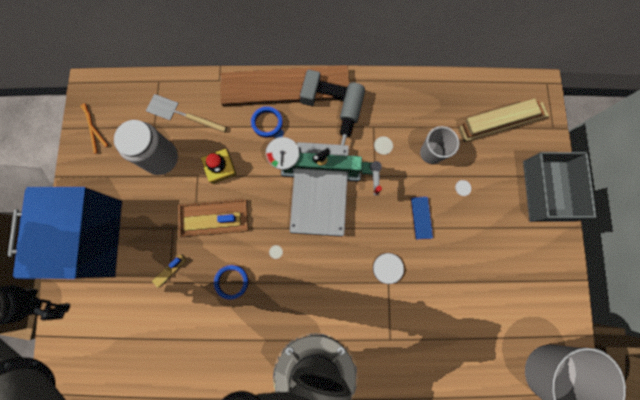

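```bash
cat > h.py <<'E'
from station import *
import cv2,numpy as np
from scipy.spatial.transform import Rotation as Ro
from scipy.optimize import least_squares
def ray(n,p):
    c=calibration(n); M=c['mtx']; d=np.array([(p[0]-M[0,2])/M[0,0],(p[1]-M[1,2])/M[1,1]])
    s=d.copy()
    for _ in range(20): s=d/(1+c['k1']*(s@s))
    R=c['R'];return -R.T@c['t'], R.T@np.array([s[0],s[1],1])
def atz(n,p,z):
    o,d=ray(n,p); return o+d*(z-o[2])/d[2]
def proj(n,X):
    c=calibration(n); X=np.atleast_2d(X); Y=X@c['R'].T+c['t']; s=Y[:,:2]/Y[:,2:]
    s=s*(1+c['k1']*(s**2).sum(1))[:,None]; M=c['mtx']
    return np.c_[s[:,0]*M[0,0]+M[0,2],s[:,1]*M[1,1]+M[1,2]]
def tri(ps,pt):
    A=[];b=[]
    for n,p in (('scene',ps),('top',pt)):
        o,d=ray(n,p); d/=np.linalg.norm(d); P=np.eye(3)-np.outer(d,d); A.append(P);b.append(P@o)
    return np.linalg.lstsq(np.vstack(A),np.hstack(b),rcond=None)[0]
def shot(n,name,box=None,s=1):
    im=read_camera(n)[:,:,::-1].copy()
    if box: im=im[box[1]:box[3],box[0]:box[2]]
    im=cv2.resize(im,None,fx=s,fy=s,interpolation=cv2.INTER_CUBIC); cv2.imwrite(f'pics/{name}.png',im)
def box_corners(L,W,pose,z):
    x,y,a=pose;c,s=np.cos(a),np.sin(a)
    return np.array([[x+c*u-s*v,y+s*u+c*v,z] for u,v in((L/2,W/2),(L/2,-W/2),(-L/2,-W/2),(-L/2,W/2))])
E
python3 - <<'E'
from h import *
im=cv2.imread('pics/top0.png')
cv2.imwrite('pics/t1.png',cv2.resize(im[60:300,60:320],None,fx=3,fy=2.5*1.0,interpolation=3)) 
cv2.imwrite('pics/t1.png',cv2.resize(im[60:260,100:360],None,fx=3,fy=3,interpolation=3)) 
cv2.imwrite('pics/t2.png',cv2.resize(im[60:260,340:600],None,fx=3,fy=3,interpolation=3)) 
im=cv2.imread('pics/scene0.png')
cv2.imwrite('pics/s1.png',cv2.resize(im[80:280,120:380],None,fx=3,fy=3,interpolation=3)) 
for n in ("scene","top"):
    read_camera(n)
    for th in ["gate","gauge","tray","board_a","tub","stop_top","stop_ring","lever_post","screw_grip","needle"]:
        print(n,th,[(round(r['conf'],2),np.round(r['point'],1).tolist(),int(r['region'].sum())) for r in regions_of(th,n)][:6])
E
```

```text
scene gate [(0.77, [290.3, 226.9], 6309)]
scene gauge [(0.9, [461.5, 332.4], 568), (0.61, [389.1, 315.4], 1136)]
scene tray [(0.72, [380.5, 321.9], 2114)]
scene board_a [(0.65, [274.9, 151.2], 567), (0.31, [326.8, 336.3], 296), (0.27, [290.6, 225.4], 6449)]
scene tub [(0.92, [203.6, 152.0], 1176)]
scene stop_top [(0.69, [328.5, 337.1], 294)]
scene stop_ring [(0.7, [325.5, 344.2], 1471), (0.34, [324.6, 335.8], 305)]
scene lever_post [(0.6, [260.5, 172.6], 272)]
scene screw_grip []
scene needle [(0.4, [281.9, 252.1], 24)]
top gate []
top gauge [(0.83, [163.0, 267.3], 429), (0.75, [211.5, 223.6], 722), (0.73, [375.4, 175.7], 232), (0.42, [220.0, 163.4], 808)]
top tray [(0.56, [215.3, 212.3], 1570)]
top board_a [(0.77, [423.8, 215.8], 739)]
top tub []
top stop_top [(0.44, [213.4, 162.3], 183)]
top stop_ring [(0.58, [220.1, 166.3], 840)]
top lever_post [(0.66, [375.4, 175.8], 231), (0.37, [317.2, 180.7], 6381)]
top screw_grip [(0.51, [323.0, 156.6], 98)]
top needle [(0.62, [374.8, 177.3], 266)]
```

View pics/t1.png

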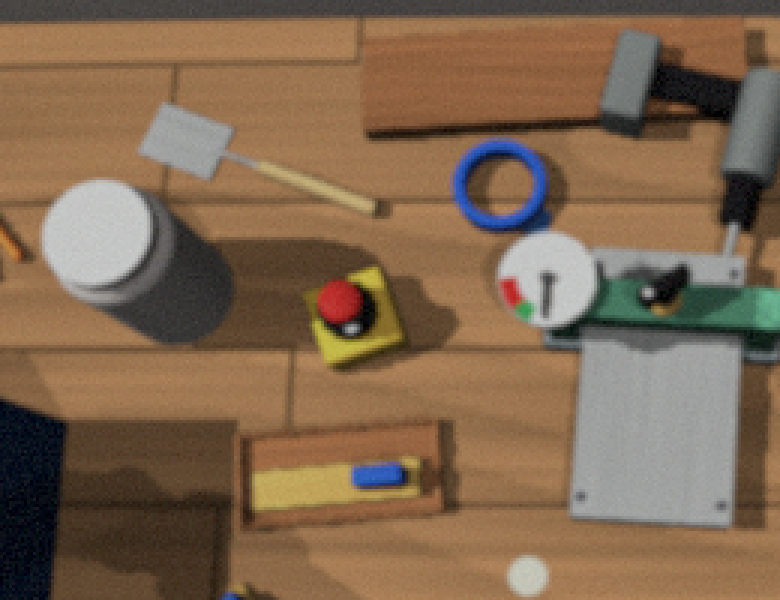

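View pics/t2.png

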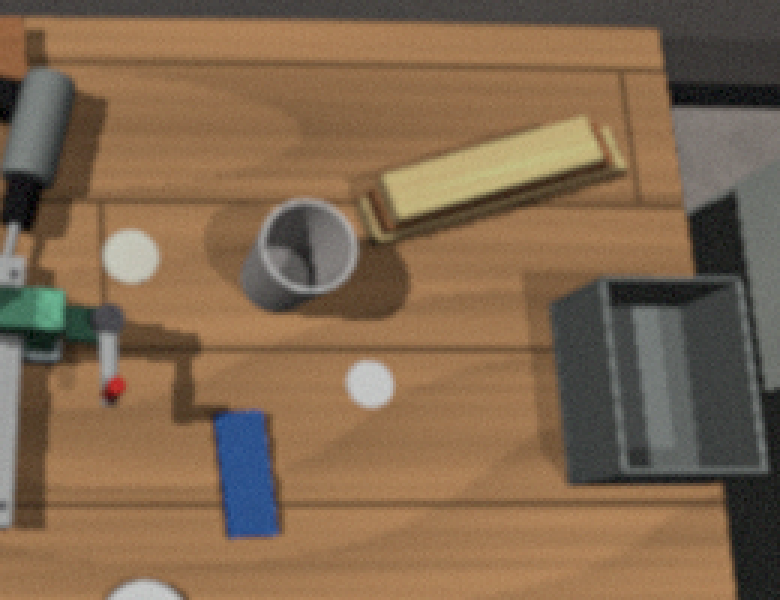

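View pics/s1.png

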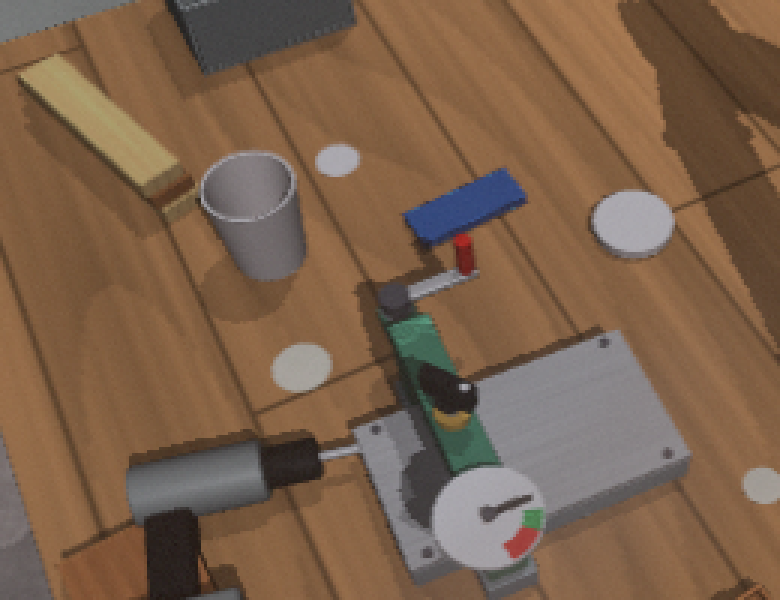

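```bash
cat > fit0.py <<'E'
from h import *
def fit(model,obs,x0,zoff=False):
    # model: fn local pts Nx3 ; obs list of (cam,pix,localpt)
    def W(p,l):
        c,s=np.cos(p[2]),np.sin(p[2]); l=np.array(l); return np.array([p[0]+c*l[0]-s*l[1],p[1]+s*l[0]+c*l[1],l[2]])
    f=lambda p:np.hstack([proj(n,W(p,l))[0]-np.array(px) for n,px,l in obs])
    r=least_squares(f,x0,x_scale=[.1,.1,.3],loss='soft_l1'); return r.x,np.round(r.fun,1)
if __name__=='__main__':
    t=lambda x,y:(100+x/3,60+y/3)
    s=lambda x,y:(120+x/3,80+y/3)
    g=[('top',t(570,517),(-.2,.08,.04)),('top',t(731,527),(-.2,-.08,.04)),('top',t(590,247),(.08,.08,.04)),('top',t(746,262),(.08,-.08,.04)),
     ('scene',s(617,330),(-.2,-.08,.04)),('scene',s(690,458),(-.2,.08,.04)),('scene',s(353,430),(.08,-.08,.04)),('scene',s(415,577),(.08,.08,.04))]
    print(fit(None,g,[.6,0,0]))
    # stop
    print('stop_top',tri((327.5,336),t(341,301)), 'lever', tri(s(463,242),t(113,384) if 0 else (340+115/3,60+383/3)))
    print('board top corners',[np.round(atz('top',(340+x/3,60+y/3),.014)[:2],4) for x,y in((213,417),(264,410),(282,533),(230,537))])
    print('board scene',[np.round(atz('scene',s(x,y),.014)[:2],4) for x,y in((404,213),(506,168),(527,195),(424,236))])
    print('tray top',[np.round(atz('top',t(x,y),.016)[:2],4) for x,y in((236,434),(441,420),(445,508),(243,529))])
    print('gauge',[np.round(atz('top',t(x,y),.017)[:2],4) for x,y in((251,472),(421,458),(421,497),(253,512))])
    print('brass thing',[np.round(tri(s(*a),(340+b[0]/3,60+b[1]/3)),3) for a,b in(((20,72),(612,150)),((55,55),(585,115)),((142,185),(398,222)),((180,160),(382,180)))])
    print('tub rim', tri(s(249,188),(340+308/3,60+245/3)))
E
python3 fit0.py
```

```text
(array([ 0.6100402 , -0.01612137, -0.06395927]), array([-1.5,  0.2, -1.3,  0.3, -1.1,  0.3, -1.7, -1.5, -0.1, -1.2,  0.2,
       -1.9, -0.7, -0.7, -1.8, -2.3]))
stop_top [0.62340781 0.30242676 0.07948961] lever [ 0.52592967 -0.17438927  0.14712887]
board top corners [array([ 0.5217, -0.2997]), array([ 0.5291, -0.3535]), array([ 0.4017, -0.3651]), array([ 0.3978, -0.3115])]
board scene [array([ 0.5265, -0.3446]), array([ 0.3977, -0.3511]), array([ 0.3952, -0.3035]), array([ 0.5207, -0.3042])]
tray top [array([0.5032, 0.4196]), array([0.518 , 0.2078]), array([0.4274, 0.2006]), array([0.4055, 0.4057])]
gauge [array([0.4636, 0.4009]), array([0.4784, 0.2267]), array([0.4384, 0.2252]), array([0.4227, 0.3962])]
brass thing [array([ 0.837, -0.781, -0.004]), array([ 0.801, -0.66 ,  0.116]), array([ 0.757, -0.532, -0.009]), array([ 0.73 , -0.446,  0.115])]
tub rim [ 0.67463447 -0.37749583  0.10283641]
```

Run:
```python
from h import *
for n in('scene','top'):
    im=cv2.imread(f'pics/{n}0.png').astype(int); b,g,r=im[...,0],im[...,1],im[...,2]
    m=(r>110)&(g<70)&(b<70); 
    k,l,st,ce=cv2.connectedComponentsWithStats(m.astype(np.uint8))
    for i in range(1,k):
        if st[i,4]>12: print(n,st[i],ce[i],np.round(atz(n,ce[i],.088),4))
t=lambda x,y:(100+x/3,60+y/3)
print('box top z.04',[np.round(atz('top',t(x,y),.04)[:2],4) for x,y in((378,267),(305,293),(333,370),(407,343))])
print('bottle top',[np.round(atz('top',t(100,235),z),3) for z in(.2,.25,.3)],'base',atz('top',t(190,330),0))
print('bin',[np.round(atz('top',p,.15),3) for p in((30,190),(120,200),(105,277),(15,275))])
```

```text
scene [271 158   7   5  26] [273.69230769 160.        ] [ 0.5081 -0.2216  0.088 ]
scene [289 256  10  10  51] [293.35294118 260.09803922] [0.605  0.1009 0.088 ]
scene [318 326  18  19 268] [326.28358209 335.27238806] [0.6235 0.3041 0.088 ]
top [206 153  14  14 154] [212.3961039 159.7012987] [0.6258 0.3013 0.088 ]
top [268 154   5   7  23] [269.86956522 156.95652174] [0.634  0.1312 0.088 ]
top [374 186   8   6  27] [378.11111111 188.62962963] [ 0.5385 -0.1857  0.088 ]
box top z.04 [array([0.6746, 0.2747]), array([0.6467, 0.3491]), array([0.5652, 0.3154]), array([0.5934, 0.241 ])]
bottle top [array([0.653, 0.488, 0.2  ]), array([0.635, 0.462, 0.25 ]), array([0.617, 0.436, 0.3  ])] base [0.61832274 0.48344655 0.        ]
bin [array([0.521, 0.801, 0.15 ]), array([0.493, 0.534, 0.15 ]), array([0.285, 0.556, 0.15 ]), array([0.286, 0.812, 0.15 ])]
```

Emit:
{"method": "send_rows", "body": {
  "motion": "0 0 2 0 0 0 1; 0 0 2 0 0 0 1; 2 -1.7 0.5 0 0 0 1; 2 -1.7 0 0 0 0 1; 2 -1.7 0 0 0 0 1; 2 -1.7 0 0 0 0 1; 2 -1.7 0 0 0 0 1; 2 -1.7 0 0 0 0 1; 2 -1.7 0 0 0 0 1; 2 -1.7 0 0 0 0 1; 2 -1.7 0 0 0 0 1; 2 -1.7 0 0 0 0 1",
  "newtons": 40
}}

```text
t: 2.2
eef_pos: [0.4283, 0.462, 0.2786]
tool_rot: [-0.002, 0.165, 0.986, 0.001]
contact_force: [1.0, 0.5, -0.1]
gripper_width: -0.004
```

Emit:
{"method": "send_rows", "body": {
  "motion": "2 -1.7 0 0 0 0 1; 2 -1.7 0 0 0 0 1; 2 -1.7 0 0 0 0 1; 2 -1.7 0 0 0 0 1; 2 -1.7 0 0 0 0 1; 2 -1.7 -1 0 0 0 1; 2 -1.7 -2 0 0 0 1; 2 -1.7 -2 0 0 0 1; 2 -1.7 -2 0 0 0 1; 1.5 -1.1 -2 0 0 0 1; 0 0 -1 0 0 0 1; 0 0 0 0 0 0 1"
}}

```text
t: 3.2
eef_pos: [0.6384, 0.282, 0.178]
tool_rot: [0.002, 0.17, 0.986, 0.003]
contact_force: [-0.3, 0.4, -0.8]
gripper_width: -0.004
```

Run:
```python
from h import *
o=get_obs();print(o['eef_pos'],o['q'])
shot('scene','s2');shot('top','t2b')
print(np.round(proj('scene',o['eef_pos']),1),np.round(proj('top',o['eef_pos']),1))
```

```text
[0.6384379  0.28199385 0.17795236] [-0.61866609  0.561791    0.1685308   1.55909523 -0.10796434  1.02259611
  0.81021083]
[[316.  317.9]] [[210.7 145.7]]
```

View pics/s2.png

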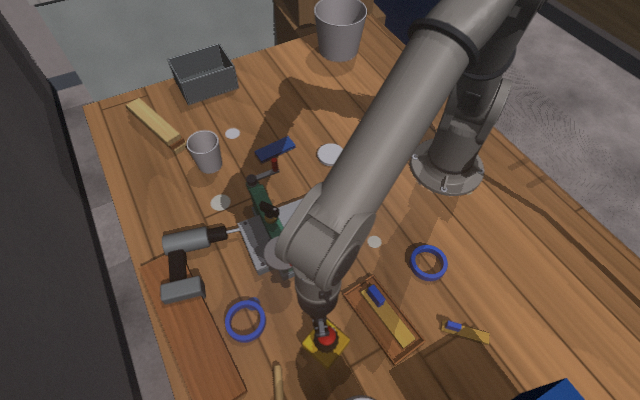

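View pics/t2b.png

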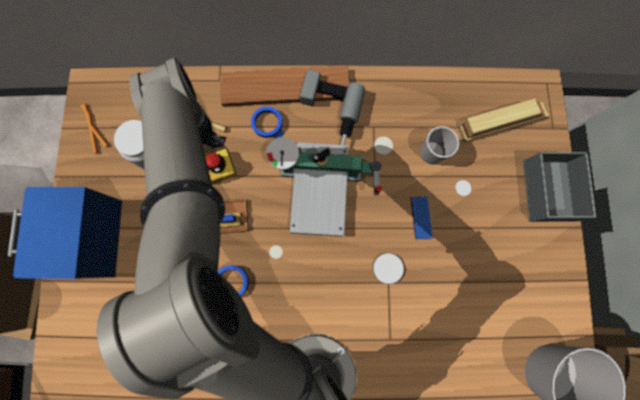

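Emit:
{"method": "send_rows", "body": {
  "motion": "-1.6 1.7 -2 0 0 0 1; 0 0 -2.5 0 0 0 1; 0 0 -2 0 0 0 1; 0 0 -1 0 0 0 1; 0 0 -0.5 0 0 0 1; 0 0 -0.4 0 0 0 1; 0 0 -0.3 0 0 0 1; 0 0 -0.2 0 0 0 1"
}}

```text
t: 3.97
eef_pos: [0.6229, 0.3145, 0.1021]
tool_rot: [0.009, 0.163, 0.986, 0.013]
contact_force: [0.6, 0.1, 0.1]
gripper_width: 0.001
```

Emit:
{"method": "send_rows", "body": {
  "motion": "0 -1.0 0 0 0 0 1; 0 -0.4 0 0 0 0 1; 0 0 0 0 0 0 1"
}}

```text
t: 4.22
eef_pos: [0.6241, 0.2995, 0.104]
tool_rot: [0.011, 0.163, 0.986, 0.014]
contact_force: [0.2, -0.3, -0.1]
gripper_width: 0.0
```

Emit:
{"method": "send_rows", "body": {
  "motion": "0 0 -0.8 0 0 0 1; 0 0 -0.4 0 0 0 1; 0 0 -0.4 0 0 0 1; 0 0 -0.4 0 0 0 1; 0 0 -0.4 0 0 0 1; 0 0 -0.3 0 0 0 1"
}}

```text
t: 4.72
eef_pos: [0.626, 0.2986, 0.0861]
tool_rot: [0.011, 0.165, 0.986, 0.016]
contact_force: [-10.2, -5.1, 23.8]
gripper_width: -0.001
```

Emit:
{"method": "send_rows", "body": {
  "motion": "0 0 0.5 0 0 0 1; 0 0 2 0 0 0 1; 0 0 3 0 0 0 1; 0 0 3 0 0 0 1; 0 0 3 0 0 0 1; 0 0 1 0 0 0 0; 0 0 0 0 0 0 0"
}}

```text
t: 5.3
eef_pos: [0.6237, 0.2979, 0.2135]
tool_rot: [0.009, 0.165, 0.986, 0.015]
contact_force: [0.6, -0.6, 0.1]
gripper_width: 0.273
```

```bash
cat >> h.py <<'E'
def toolq():
    o=get_obs();q=o['tool_rot'];R=Ro.from_quat([q[1],q[2],q[3],q[0]]);return o['eef_pos'],R
def jaw():
    p,R=toolq();y=R.as_matrix()[:,1];return np.degrees(np.arctan2(y[1],y[0]))
def need(jawdeg):
    "rotvec (deg, world) to get tool straight down with jaw direction jawdeg (mod 180, nearest)"
    p,R=toolq();a=jaw();d=(jawdeg-a+90)%180-90;J=np.radians(a+d)
    y=np.array([np.cos(J),np.sin(J),0]);z=np.array([0,0,-1.]);x=np.cross(y,z)
    T=Ro.from_matrix(np.c_[x,y,z]);return np.degrees((T*R.inv()).as_rotvec())
def st(j=None):
    o=get_obs();print('t',round(o['t'],2),'p',np.round(o['eef_pos'],4),'jaw',round(jaw(),1),'q',np.round(o['q'],2),'F',np.round(o['contact_force'],1),'w',round(o['gripper_width'],2))
    if j is not None: print('need',np.round(need(j),1))
E
python3 - <<'E'
from h import *
st(5)
shot('scene','s3',(220,120,480,380),2.3)
t=lambda x,y:(100+x/3,60+y/3)
E
```

```text
t 5.3 p [0.6237 0.2979 0.2135] jaw 71.0 q [-0.64  0.5   0.16  1.57 -0.1   1.05  0.79] F [ 0.6 -0.6  0.1] w 0.27
need [ -0.6   2.  -66. ]
```

View pics/s3.png

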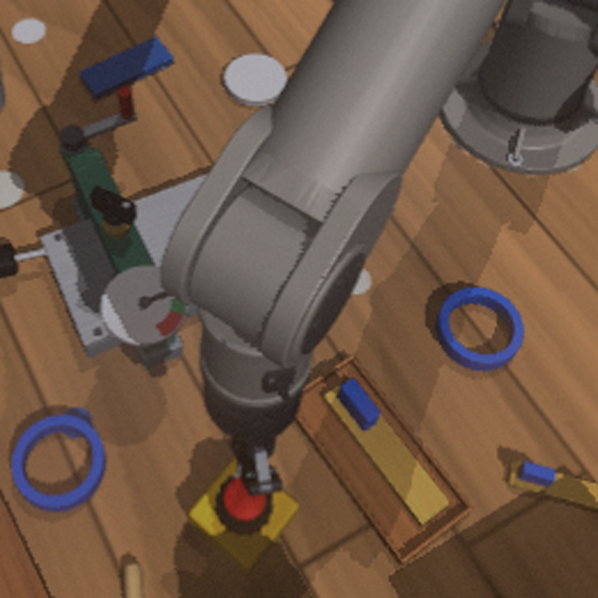

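Run:
```python
from h import *
t=lambda x,y:(100+x/3,60+y/3)
s=lambda x,y:(220+x/2.3,120+y/2.3)
print('top grip',[np.round(atz('top',t(x,y),.05),4) for x,y in((352,466),(402,462),(404,486),(355,489))])
print('scene grip top',[np.round(atz('scene',s(x,y),.055),4) for x,y in((340,385),(356,377),(381,406),(366,416))])
print('scene brass end',[np.round(atz('scene',s(x,y),.017),4) for x,y in((449,513),(423,523))])
c=box_corners(.05,.02,(0,0,0),0)
# predict for pose
p=np.array([.4508,.3123]);a=np.radians(95)
for d in(-.05,.085):
    print(d,p+d*np.array([np.cos(a),np.sin(a)]))
```

```text
top grip [array([0.4653, 0.2883, 0.05  ]), array([0.4694, 0.2386, 0.05  ]), array([0.4455, 0.2357, 0.05  ]), array([0.4424, 0.2842, 0.05  ])]
scene grip top [array([0.4675, 0.2448, 0.055 ]), array([0.4469, 0.2455, 0.055 ]), array([0.4413, 0.2863, 0.055 ]), array([0.4619, 0.2877, 0.055 ])]
scene brass end [array([0.4316, 0.4088, 0.017 ]), array([0.4618, 0.4038, 0.017 ])]
-0.05 [0.45515779 0.26249027]
0.085 [0.44339176 0.39697655]
```

Emit:
{"method": "send_rows", "body": {
  "motion": "-1.7 -0.3 0 0 0.2 -6.6 0; -1.7 -0.3 0 0 0.2 -6.6 0; -1.7 -0.3 0 0 0.2 -6.6 0; -1.7 -0.3 -1 0 0.2 -6.6 0; -1.7 -0.3 -1 0 0.2 -6.6 0; -1.7 -0.4 -1 0 0.2 -6.6 0; -1.7 -0.4 -1 0 0.2 -6.6 0; -1.7 -0.4 -1.5 0 0.2 -6.6 0; -1.7 -0.4 -1.5 0 0.2 -6.6 0; -1.6 -0.3 -1.5 0 0.2 -6.6 0; 0 0 -1 0 0 0 0; 0 0 0 0 0 0 0"
}}

```text
t: 6.35
eef_pos: [0.4371, 0.2541, 0.0924]
tool_rot: [-0.005, 0.696, 0.718, -0.01]
contact_force: [0.5, 0.6, 1.1]
gripper_width: 0.998
```

Run:
```python
from h import *
st(5)
```

```text
t 6.35 p [0.4371 0.2541 0.0924] jaw 1.8 q [-0.96  0.42  0.39  2.08 -0.25  0.7  -0.38] F [0.5 0.6 1.1] w 1.0
need [ 0.5 -1.1  3.2]
```

Emit:
{"method": "send_rows", "body": {
  "motion": "1.2 0.7 -1 0.3 -0.6 1.7 0; 0.5 0.3 -1 0.2 -0.5 1.5 0; 0 0 -0.5 0 0 0 0; 0 0 0 0 0 0 0"
}}

```text
t: 6.68
eef_pos: [0.4559, 0.2639, 0.0642]
tool_rot: [0.0, 0.671, 0.741, -0.001]
contact_force: [-0.5, 0.3, -0.5]
gripper_width: 1.001
```

Run:
```python
from h import *
st(5)
shot('scene','s4',(280,220,540,400),3)
```

```text
t 6.68 p [0.4559 0.2639 0.0642] jaw 5.7 q [-0.92  0.49  0.35  2.06 -0.27  0.64 -0.29] F [-0.5  0.3 -0.5] w 1.0
need [ 0.1 -0.1 -0.7]
```

View pics/s4.png

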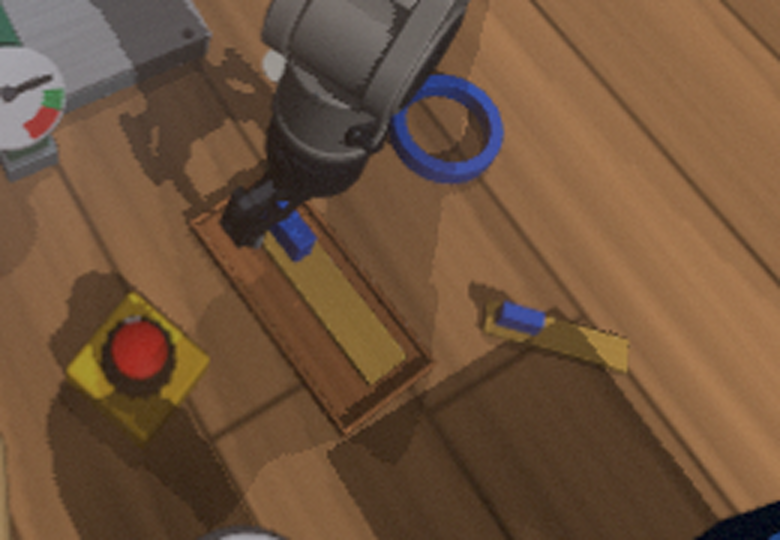

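Emit:
{"method": "send_rows", "body": {
  "motion": "0 0 -1.5 0 0 -0.3 0; 0 0 -1.2 0 0 -0.3 0; 0 0 -0.9 0 0 0 0; 0 0 -0.2 0 0 0 0; 0 0 0 0 0 0 1; 0 0 0 0 0 0 1; 0 0 0 0 0 0 1; 0 0 0 0 0 0 1; 0 0 0 0 0 0 1; 0 0 0 0 0 0 1; 0 0 0 0 0 0 1",
  "newtons": 60
}}

```text
t: 7.65
eef_pos: [0.4591, 0.2645, 0.0286]
tool_rot: [0.001, 0.675, 0.737, 0.002]
contact_force: [0.0, 1.1, -1.6]
gripper_width: 0.224
```

Emit:
{"method": "send_rows", "body": {
  "motion": "0 0 1.5 0 0 0 1; 0 0 3 0 0 0 1; 0 -1 3 0 0 0 1; 0 -3 0.3 0 0 -4 1; 0 -3 0 0 0 -7 1; 0 -3 0 0 0 -7 1; 0 -3 0 0 0 -7 1; 0 -2 0 0 0 -7 1; 0 -2 0 0 0 -7 1; 0 -2 0 0 0 -7 1; 0 -2 0 0 0 -7 1; 0 -1 0 0 0 -7 1; 0 -1 0 0 0 -7 1"
}}

```text
t: 8.73
eef_pos: [0.4552, 0.0283, 0.1111]
tool_rot: [0.0, 0.972, 0.233, 0.004]
contact_force: [0.8, -0.4, -2.3]
gripper_width: 0.224
```

Run:
```python
from h import *
st(-93.66)
shot('scene','s5',(200,120,520,380),2.3)
```

```text
t 8.73 p [0.4552 0.0283 0.1111] jaw -63.0 q [-0.82  0.36  0.75  2.21 -0.39  0.69 -0.89] F [ 0.8 -0.4 -2.3] w 0.22
need [  0.    0.5 -30.6]
```

View pics/s5.png

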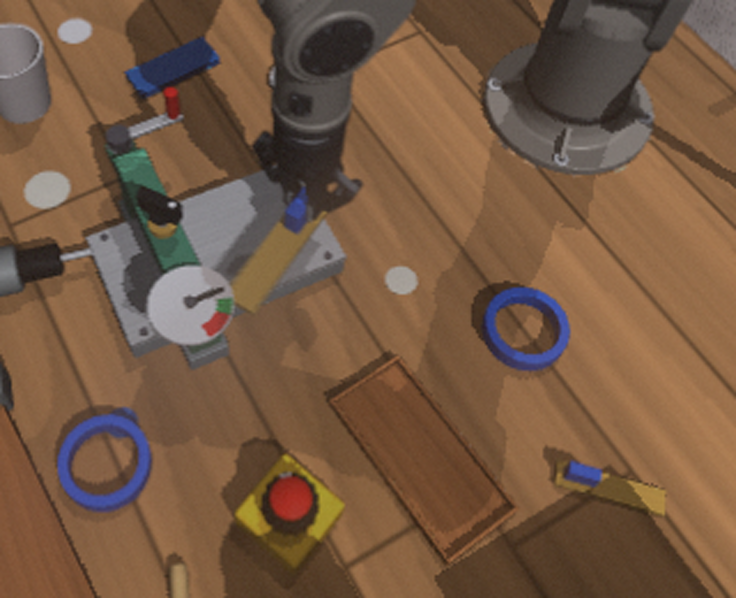

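Emit:
{"method": "send_rows", "body": {
  "motion": "-0.3 -1 0 0 0.1 -6.6 1; -0.3 -1 0 0 0.1 -6.6 1; -0.2 -0.8 0 0 0.1 -6.6 1; 0 -0.3 0 0 0.1 -6 1; 0 0 0 0 0 -3 1; 0 0 0 0 0 0 1"
}}

```text
t: 9.28
eef_pos: [0.4455, -0.005, 0.1111]
tool_rot: [0.0, 1.0, -0.022, -0.0]
contact_force: [-0.2, 0.3, -1.8]
gripper_width: 0.224
```

```bash
cat >> h.py <<'E'
G=(0.610,-0.0161,-0.064)
def gl(x,y):
    c,s=np.cos(G[2]),np.sin(G[2]); return np.array([G[0]+c*x-s*y,G[1]+s*x+c*y])
def lg(p):
    c,s=np.cos(G[2]),np.sin(G[2]); d=np.array(p[:2])-G[:2]; return np.array([c*d[0]+s*d[1],-s*d[0]+c*d[1]])
E
python3 - <<'E'
from h import *
st(-93.66); print(lg(get_obs()['eef_pos'])); print(gl(-.165,0)-get_obs()['eef_pos'][:2])
shot('scene','s6',(200,120,420,320),3)
shot('top','t6',(260,100,420,280),3)
E
```

```text
t 9.28 p [ 0.4455 -0.005   0.1111] jaw -92.5 q [-0.86  0.4   0.9   2.24 -0.48  0.71 -1.24] F [-0.2  0.3 -1.8] w 0.22
need [ 0.  -0.  -1.2]
[-0.16489422  0.00057342]
[-0.00014224 -0.00056548]
```

View pics/s6.png

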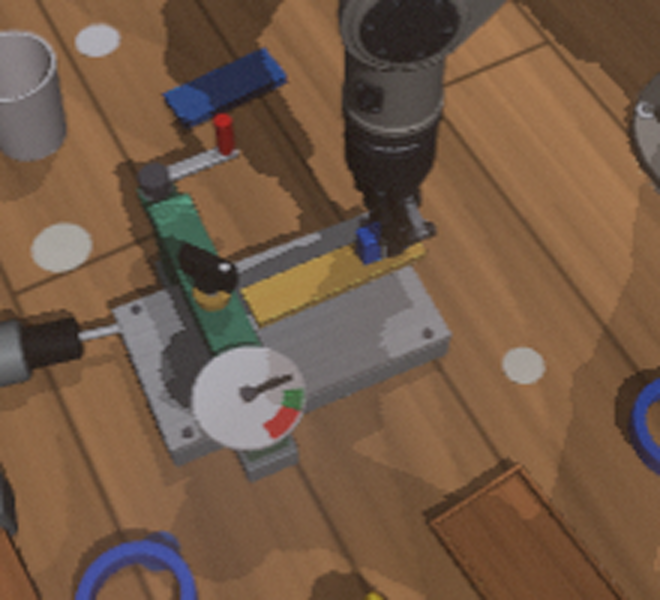

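View pics/t6.png

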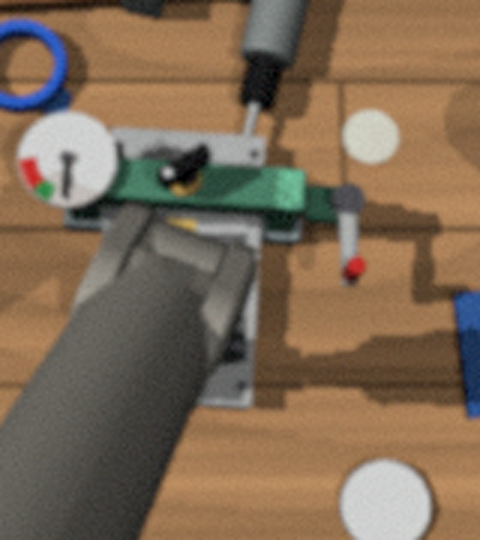

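Emit:
{"method": "send_rows", "body": {
  "motion": "0 0 -1.5 0 0 -0.6 1; 0 0 -1.5 0 0 -0.6 1; 0 0 -1 0 0 0 1; 0 0 -0.4 0 0 0 1; 0 0 -0.1 0 0 0 1; 0 0 0 0 0 0 1"
}}

```text
t: 9.88
eef_pos: [0.447, -0.0017, 0.0651]
tool_rot: [-0.001, 1.0, -0.021, 0.001]
contact_force: [-0.2, -0.3, -1.2]
gripper_width: 0.227
```

Run:
```python
from h import *
st(-93.66); print(lg(get_obs()['eef_pos'])); print(gl(-.105,0)-get_obs()['eef_pos'][:2])
shot('scene','s7',(200,120,420,320),3)
```

```text
t 9.88 p [ 0.447  -0.0017  0.0651] jaw -92.4 q [-0.76  0.48  0.78  2.26 -0.6   0.61 -1.14] F [-0.2 -0.3 -1.2] w 0.23
need [-0.2  0.1 -1.3]
[-0.16360217  0.00395511]
[ 0.05822924 -0.00769499]
```

View pics/s7.png

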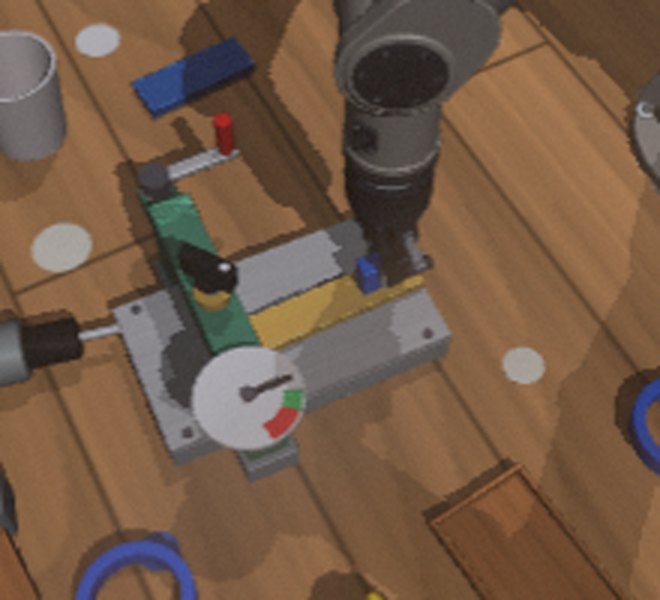

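Emit:
{"method": "send_rows", "body": {
  "motion": "1 -0.2 0 0 0 -0.7 1; 1 -0.15 0 0 0 -0.6 1; 1 -0.1 0 0 0 0 1; 1 -0.1 0 0 0 0 1; 1 -0.1 0 0 0 0 1; 0.8 -0.1 0 0 0 0 1; 0 0 0 0 0 0 1"
}}

```text
t: 10.52
eef_pos: [0.5125, -0.0092, 0.0669]
tool_rot: [-0.002, 1.0, -0.031, 0.002]
contact_force: [1.3, 0.4, -5.3]
gripper_width: 0.221
```

Run:
```python
from h import *
st(-93.66); print(lg(get_obs()['eef_pos'])); print(gl(-.105,0)-get_obs()['eef_pos'][:2])
shot('scene','s8',(200,120,420,320),3)
```

```text
t 10.52 p [ 0.5125 -0.0092  0.0669] jaw -93.6 q [-0.69  0.56  0.76  2.11 -0.62  0.69 -1.14] F [ 1.3  0.4 -5.3] w 0.22
need [-0.2  0.2 -0.1]
[-0.09776496  0.00062205]
[-0.00726001 -0.00015805]
```

View pics/s8.png

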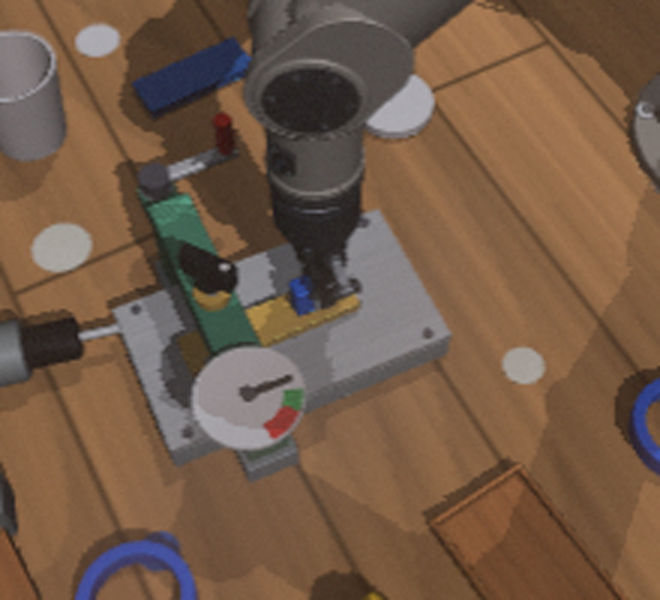

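Emit:
{"method": "send_rows", "body": {
  "motion": "0 0 -0.2 0 0 0 1; 0 0 -0.2 0 0 0 1; 0 0 -0.1 0 0 0 1"
}}

```text
t: 10.82
eef_pos: [0.5132, -0.0093, 0.063]
tool_rot: [-0.003, 0.999, -0.032, 0.003]
contact_force: [-8.5, 2.9, 28.9]
gripper_width: 0.224
```

Contact with the table; release, rise.

Emit:
{"method": "send_rows", "body": {
  "motion": "0 0 0.1 0 0 0 1; 0 0 0 0 0 0 0.5; 0 0 0 0 0 0 0; 0 0 0 0 0 0 0; 0 0 0 0 0 0 0; 0 0 0 0 0 0 0; 0 0 1 0 0 0 0; 0 0 2 0 0 0 0; 0 0 3 0 0 0 0; 0 0 3 0 0 0 0; -1 0 3 0 0 0 0; -1 0 3 0 0 0 0; 0 0 3 0 0 0 0; 0 0 1 0 0 0 0; 0 0 0 0 0 0 0"
}}

```text
t: 12.07
eef_pos: [0.4893, -0.0128, 0.2649]
tool_rot: [-0.003, 0.999, -0.035, 0.001]
contact_force: [-0.4, -0.2, -0.6]
gripper_width: 1.001
```

Run:
```python
from h import *
st(-93.66); 
shot('scene','s9',(200,120,420,320),3)
shot('top','t9',(240,110,400,250),4)
```

```text
t 12.07 p [ 0.4893 -0.0128  0.2649] jaw -94.0 q [-1.05  0.21  1.11  2.   -0.22  1.06 -1.48] F [-0.4 -0.2 -0.6] w 1.0
need [-0.3  0.1  0.3]
```

View pics/s9.png

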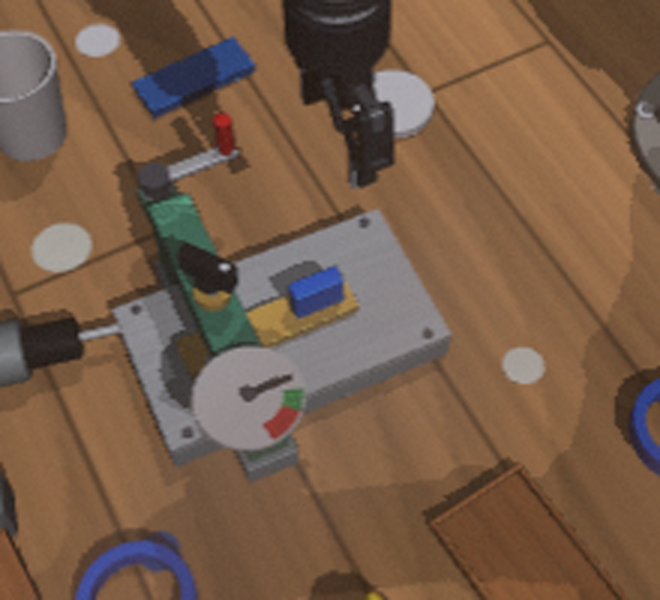

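View pics/t9.png

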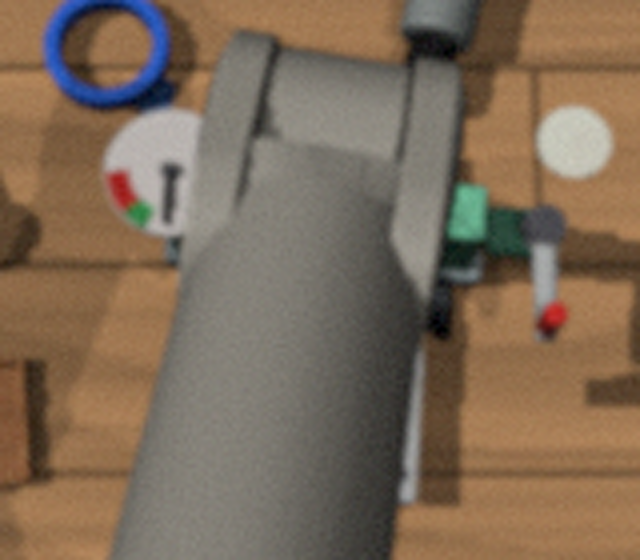

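Run:
```python
from h import *
t=lambda x,y:(100+x/3,60+y/3)
s=lambda x,y:(120+x/3,80+y/3)
for z in(.176,.191):
    a=[atz('top',t(*p),z) for p in((643,295),(688,268))];print(np.round(a,3),np.degrees(np.arctan2(*(a[1]-a[0])[1::-1])))
    a=[atz('scene',s(*p),z) for p in((428,372),(470,400))];print(np.round(a,3),np.degrees(np.arctan2(*(a[1]-a[0])[1::-1])))
im=cv2.imread('pics/top0.png');cv2.imwrite('pics/z1.png',cv2.resize(im[140:175,300:350],None,fx=14,fy=14,interpolation=3))
im=cv2.imread('pics/s9.png') 
shot('scene','z2',(245,185,295,235),12)
# overlay
```

```text
[[ 0.603 -0.001  0.176]
 [ 0.629 -0.041  0.176]] -57.93700858818132
[[ 0.618 -0.036  0.176]
 [ 0.599  0.006  0.176]] 114.3922460950139
[[ 0.599 -0.001  0.191]
 [ 0.624 -0.041  0.191]] -57.937008588181236
[[ 0.621 -0.026  0.191]
 [ 0.602  0.015  0.191]] 114.3922460950139
```

View pics/z1.png

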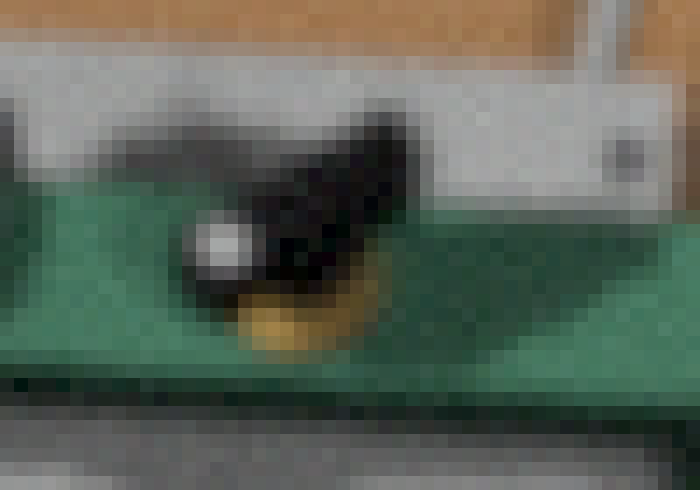

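View pics/z2.png

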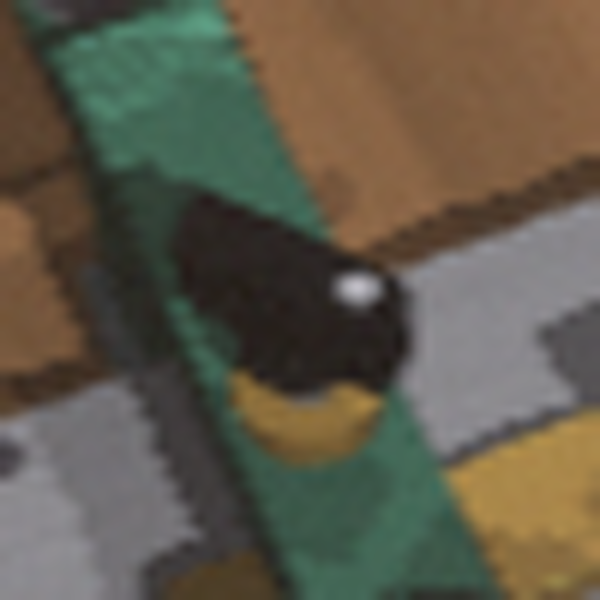

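```bash
cat > bar.py <<'E'
from h import *
def mask_box(n,x,y,a,L,W,z0,z1,up):
    c=box_corners(L,W,(x,y,a),z0); C=np.vstack([c,c+[0,0,z1-z0]]); p=proj(n,C)
    h=cv2.convexHull((p*up).astype(np.float32)).astype(np.int32)
    return h
def bar(ims,L=.052,W=.016,z0=.161,z1=.191):
    up=8; best=[]
    data={}
    for n,im in ims.items():
        cpx=proj(n,[G[0],G[1],.176])[0].astype(int); r=16
        x0,y0=cpx-r; crop=im[y0:y0+2*r,x0:x0+2*r].max(2)
        b=cv2.resize(crop,None,fx=up,fy=up,interpolation=cv2.INTER_LINEAR)
        m=(b<58).astype(np.uint8)
        data[n]=(x0,y0,m)
    from itertools import product
    for a in np.radians(np.arange(0,180,3)):
      for dx,dy in product((-.004,0,.004),repeat=2):
        sc=0
        for n,(x0,y0,m) in data.items():
            c=box_corners(L,W,(G[0]+dx,G[1]+dy,a),z0);C=np.vstack([c,c+[0,0,z1-z0]])
            p=(proj(n,C)-[x0,y0]+.5)*up-.5
            q=np.zeros_like(m);cv2.fillConvexPoly(q,cv2.convexHull(p.astype(np.float32)).astype(np.int32)[:,0],1)
            sc+=(q&m).sum()/max(1,(q|m).sum())
        best.append((sc/len(data),np.degrees(a),dx,dy))
    best.sort(reverse=True);return best[:6]
if __name__=='__main__':
    sc=read_camera('scene')
    print(bar({'scene':sc,'top':cv2.imread('pics/top0.png')}))
    print(bar({'scene':sc})); print(bar({'top':cv2.imread('pics/top0.png')}))
E
python3 bar.py
```

```text
[(np.float64(0.45689010656814477), np.float64(123.00000000000001), 0.004, 0), (np.float64(0.4565316859975743), np.float64(126.0), 0.004, 0), (np.float64(0.4561760783290316), np.float64(129.0), 0.004, -0.004), (np.float64(0.45606517028638194), np.float64(126.0), 0.004, -0.004), (np.float64(0.45546248983099624), np.float64(119.99999999999999), 0.004, 0), (np.float64(0.45529023133856783), np.float64(119.99999999999999), 0, 0)]
[(np.float64(0.5753381566530356), np.float64(129.0), 0.004, 0), (np.float64(0.5740399730518752), np.float64(126.0), 0.004, 0), (np.float64(0.5722741855316072), np.float64(123.00000000000001), 0.004, 0), (np.float64(0.572009109989729), np.float64(132.0), 0.004, 0), (np.float64(0.5679854680785078), np.float64(135.0), 0.004, 0), (np.float64(0.5654778110536346), np.float64(119.99999999999999), 0.004, 0)]
[(np.float64(0.4333064865869525), np.float64(117.0), 0, -0.004), (np.float64(0.432808155699722), np.float64(114.00000000000001), 0, -0.004), (np.float64(0.4318533655334696), np.float64(119.99999999999999), 0, -0.004), (np.float64(0.42973523421588594), np.float64(123.00000000000001), 0, -0.004), (np.float64(0.42935562347950845), np.float64(126.0), 0, -0.004), (np.float64(0.4280830432620587), np.float64(129.0), 0, -0.004)]
```

Emit:
{"method": "send_rows", "body": {
  "motion": "1.2 0 0 0 0 7 0; 1.2 0 0 0 0 7 0; 1.2 0 0 0 0 7 0; 1.2 0 0 0 0 7 0; 1.2 0 0 0 0 7 0; 1.2 0 0 0 0 7 0; 1.2 0 0 0 0 7 0; 1.2 0 0 0 0 7 0; 1.2 0 0 0 0 7 0; 1.0 -0.3 0 0 0 7 0; 0 0 0 0 0 7 0; 0 0 0 0 0 7 0; 0 0 0 0 0 7 0; 0 0 0 0 0 7 0; 0 0 0 0 0 7 0; 0 0 0 0 0 7 0; 0 0 0 0 0 7 0; 0 0 0 0 0 7 0; 0 0 0 0 0 0 0"
}}

```text
t: 13.85
eef_pos: [0.5928, -0.0188, 0.2154]
tool_rot: [0.002, 0.461, 0.887, -0.031]
contact_force: [0.7, -0.6, 0.1]
gripper_width: 0.999
```

Run:
```python
from h import *
st(33)
shot('scene','s10',(200,120,420,320),3)
```

```text
t 13.85 p [ 0.5928 -0.0188  0.2154] jaw 35.0 q [-0.46  0.4   0.46  1.78 -0.14  1.03  0.66] F [ 0.7 -0.6  0.1] w 1.0
need [ 3.3 -1.5 -2.1]
```

View pics/s10.png

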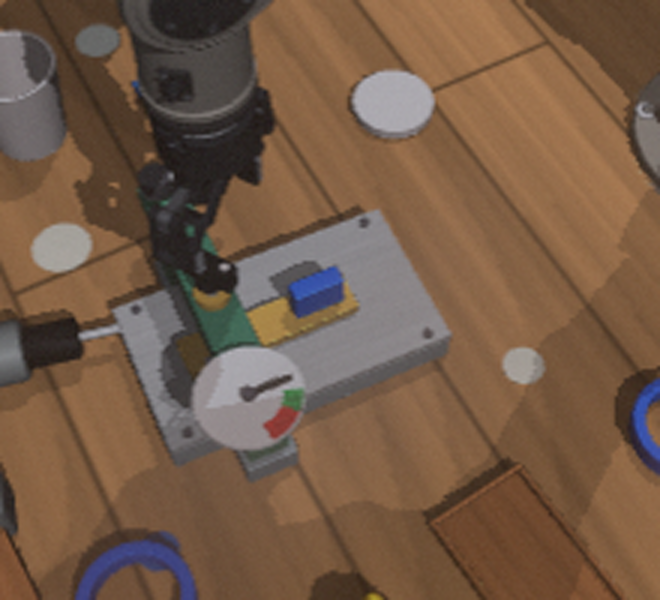

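Emit:
{"method": "send_rows", "body": {
  "motion": "0.8 0.1 0 1.7 -0.8 -1 0; 0.7 0.1 0 1.6 -0.7 -1 0; 0.2 0 0 0 0 0 0; 0 0 0 0 0 0 0"
}}

```text
t: 14.23
eef_pos: [0.6079, -0.0169, 0.2097]
tool_rot: [-0.005, 0.487, 0.874, -0.002]
contact_force: [0.4, 0.3, 0.2]
gripper_width: 1.003
```

Run:
```python
from h import *
st(33)
shot('scene','s11',(230,170,300,240),9)
```

```text
t 14.23 p [ 0.6079 -0.0169  0.2097] jaw 31.8 q [-0.42  0.42  0.45  1.76 -0.21  1.02  0.67] F [0.4 0.3 0.2] w 1.0
need [-0.1 -0.5  1.2]
```

View pics/s11.png

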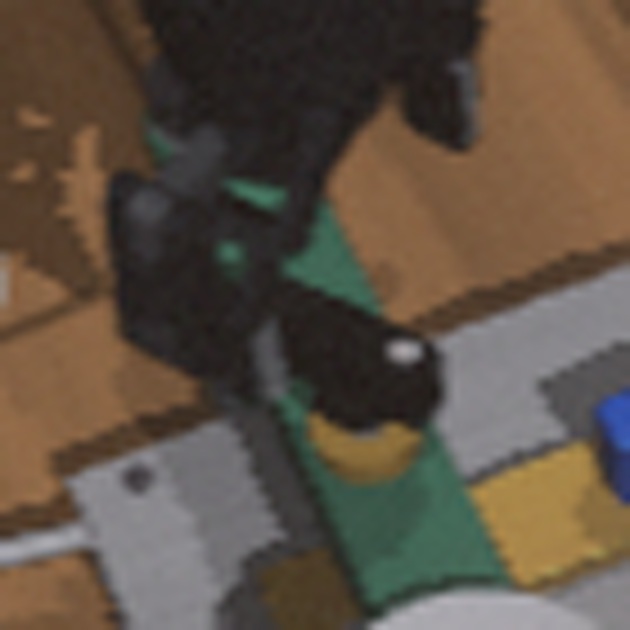

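Emit:
{"method": "send_rows", "body": {
  "motion": "0.1 0 -1.2 0 -0.2 0.5 0; 0.1 0 -1.2 0 0 0.3 0; 0 0 -1.2 0 0 0 0; 0 0 -0.9 0 0 0 0; 0 0 0 0 0 0 1; 0 0 0 0 0 0 1; 0 0 0 0 0 0 1; 0 0 0 0 0 0 1; 0 0 0 0 0 0 1; 0 0 0 0 0 0 1",
  "newtons": 40
}}

```text
t: 15.12
eef_pos: [0.6096, -0.015, 0.1605]
tool_rot: [-0.003, 0.481, 0.877, -0.002]
contact_force: [-0.4, -3.6, -3.9]
gripper_width: 0.181
```

Run:
```python
from h import *
st(33)
```

```text
t 15.12 p [ 0.6096 -0.015   0.1605] jaw 32.5 q [-0.4   0.48  0.43  1.8  -0.24  0.92  0.71] F [-0.4 -3.6 -3.9] w 0.18
need [ 0.  -0.4  0.5]
```

Emit:
{"method": "send_rows", "body": {
  "motion": "0 0 0 0 0 -5 1; 0 0 0 0 0 -6 1; 0 0 0 0 0 -6 1; 0 0 0 0 0 -6 1; 0 0 0 0 0 -6 1; 0 0 0 0 0 -6 1; 0 0 0 0 0 -6 1; 0 0 0 0 0 -6 1; 0 0 0 0 0 0 1"
}}

```text
t: 15.87
eef_pos: [0.6121, -0.0145, 0.1605]
tool_rot: [-0.001, 0.802, 0.598, 0.001]
contact_force: [1.0, 0.1, -2.4]
gripper_width: 0.176
```

Run:
```python
from h import *
st(33); print(need(jaw()),get_obs()['torque'])
```

```text
t 15.87 p [ 0.6121 -0.0145  0.1605] jaw -16.6 q [-0.55  0.52  0.64  1.81 -0.38  0.94 -0.03] F [ 1.   0.1 -2.4] w 0.18
need [-0.2 -0.  49.6]
[-1.58819287e-01  4.22695318e-02  7.00602448e-06] [ 0.08723512  0.34283836 -0.0881611 ]
```

Emit:
{"method": "send_rows", "body": {
  "motion": "0 0 0 0 0 -6.5 1; 0 0 0 0 0 -6.5 1; 0 0 0 0 0 -6.5 1; 0 0 0 0 0 -6.5 1; 0 0 0 0 0 -6.5 1; 0 0 0 0 0 -6.5 1; 0 0 0 0 0 -6.5 1; 0 0 0 0 0 -6.5 1; 0 0 0 0 0 -6.5 1; 0 0 0 0 0 -6.5 1; 0 0 0 0 0 0 1"
}}

```text
t: 16.78
eef_pos: [0.6145, -0.017, 0.1606]
tool_rot: [0.002, 0.998, 0.063, 0.004]
contact_force: [0.7, -1.2, -1.5]
gripper_width: 0.184
```

Run:
```python
from h import *
st(33); print(need(jaw()),get_obs()['torque'])
shot('scene','s12',(200,120,420,320),3)
```

```text
t 16.78 p [ 0.6145 -0.017   0.1606] jaw -82.8 q [-0.73  0.63  0.95  1.82 -0.6   1.   -0.98] F [ 0.7 -1.2 -1.5] w 0.18
need [  0.5   0.2 -64.2]
[ 0.25990897  0.4276482  -0.00106505] [ 0.49411457  0.00930746 -0.01838378]
```

View pics/s12.png

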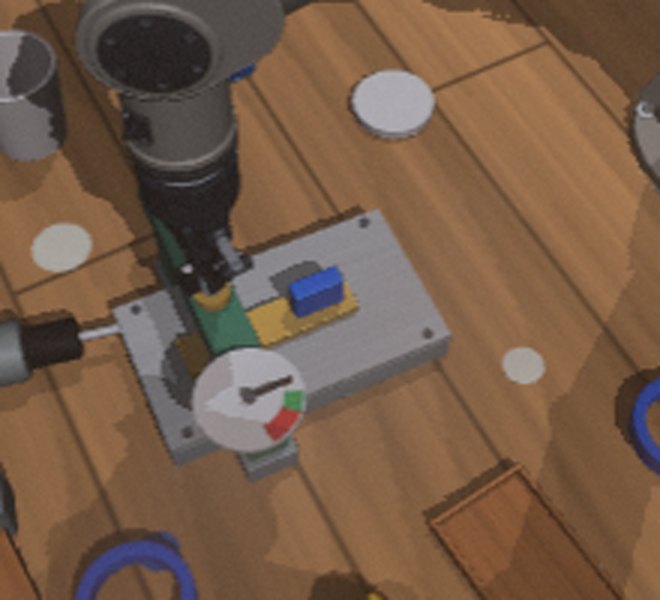

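Emit:
{"method": "send_rows", "body": {
  "motion": "0 0 0 0 0 -6.4 1; 0 0 0 0 0 -6.4 1; 0 0 0 0 0 -6.4 1; 0 0 0 0 0 -6.4 1; 0 0 0 0 0 -6.4 1; 0 0 0 0 0 -6.4 1; 0 0 0 0 0 -6.4 1; 0 0 0 0 0 0 1"
}}

```text
t: 17.5
eef_pos: [0.6139, -0.0193, 0.1606]
tool_rot: [0.003, 0.949, -0.315, 0.003]
contact_force: [-0.3, -0.9, -0.3]
gripper_width: 0.178
```

Run:
```python
from h import *
st(33); print(need(jaw()),get_obs()['torque'])
```

```text
t 17.5 p [ 0.6139 -0.0193  0.1606] jaw -126.8 q [-0.82  0.74  1.13  1.82 -0.76  1.08 -1.61] F [-0.3 -0.9 -0.3] w 0.18
need [  0.4   0.1 -20.2]
[ 0.39750743  0.16984693 -0.00070742] [ 0.40762984 -0.19435366 -0.01601275]
```

Emit:
{"method": "send_rows", "body": {
  "motion": "0 0 0 0 0 -6.4 1; 0 0 0 0 0 -6.4 1; 0 0 0 0 0 -6.4 1; 0 0 0 0 0 0 1; 0 0 0 0 0 0 0; 0 0 0 0 0 0 0; 0 0 0 0 0 0 0; 0 0 0 0 0 0 0; 0 0 0 0 0 0 0; 0 0 1 0 0 0 0; 0 0 2 0 0 0 0; 0 0 2 0 0 0 0; 0 0 0 0 0 0 0"
}}

```text
t: 18.58
eef_pos: [0.613, -0.0189, 0.2139]
tool_rot: [0.002, 0.893, -0.449, -0.0]
contact_force: [1.1, -0.6, 0.3]
gripper_width: 0.998
```

Run:
```python
from h import *
st(33); print(need(jaw()),get_obs()['torque'])
```

```text
t 18.58 p [ 0.613  -0.0189  0.2139] jaw -143.4 q [-0.87  0.74  1.26  1.78 -0.75  1.21 -1.89] F [ 1.1 -0.6  0.3] w 1.0
need [ 0.1 -0.1 -3.6]
[ 1.52332269e-01 -1.33681232e-01 -7.36327720e-05] [-0.03766898 -0.05704228 -0.04817811]
```

Emit:
{"method": "send_rows", "body": {
  "motion": "0 0 0.5 0 0 6 0; 0 0 0.5 0 0 6.5 0; 0 0 0.3 0 0 6.5 0; 0 0 0.2 0 0 6.5 0; 0 0 0.2 0 0 6.5 0; 0 0 0.2 0 0 6.5 0; 0 0 0.2 0 0 6.5 0; 0 0 0.2 0 0 6.5 0; 0 0 0.2 0 0 6.5 0; 0 0 0.2 0 0 6.5 0; 0 0 0.2 0 0 6.5 0; 0 0 0.2 0 0 6.5 0; 0 0 0.2 0 0 6.5 0; 0 0 0 0 0 6.5 0; 0 0 0 0 0 0 0"
}}

```text
t: 19.83
eef_pos: [0.6126, -0.0205, 0.2535]
tool_rot: [0.001, 0.933, 0.359, 0.004]
contact_force: [0.8, -0.2, -0.6]
gripper_width: 0.998
```

Run:
```python
from h import *
st(36.6); print(need(jaw()))
```

```text
t 19.83 p [ 0.6126 -0.0205  0.2535] jaw -47.9 q [-0.7   0.46  0.88  1.73 -0.39  1.12 -0.54] F [ 0.8 -0.2 -0.6] w 1.0
need [-0.4  0.4 84.5]
[-0.04545519  0.50828954 -0.00109237]
```

Emit:
{"method": "send_rows", "body": {
  "motion": "0 0.1 0 0 0 6 0; 0 0.1 0 0 0 6.5 0; 0 0 0 0 0 6.5 0; 0 0 0 0 0 6.5 0; 0 0 -0.2 0 0 6.5 0; 0 0 -0.2 0 0 6.5 0; 0 0 -0.2 0 0 6.5 0; 0 0 -0.2 0 0 6.5 0; 0 0 -0.2 0 0 6.5 0; 0 0 -0.2 0 0 6.5 0; 0 0 -0.2 0 0 6.5 0; 0 0 -0.2 0 0 6.5 0; 0 0 -0.2 0 0 6.5 0; 0 0 0 0 0 0 0"
}}

```text
t: 21.0
eef_pos: [0.6106, -0.021, 0.2341]
tool_rot: [-0.003, 0.444, 0.896, 0.002]
contact_force: [-0.7, 0.6, 0.5]
gripper_width: 1.001
```

Run:
```python
from h import *
st(36.6); print(need(jaw()))
shot('scene','s13',(200,120,420,320),3)
```

```text
t 21.0 p [ 0.6106 -0.021   0.2341] jaw 37.3 q [-0.45  0.4   0.51  1.74 -0.23  1.06  0.79] F [-0.7  0.6  0.5] w 1.0
need [-0.4 -0.1 -0.7]
[-3.81518105e-01 -1.52111709e-01 -3.81149045e-04]
```

View pics/s13.png

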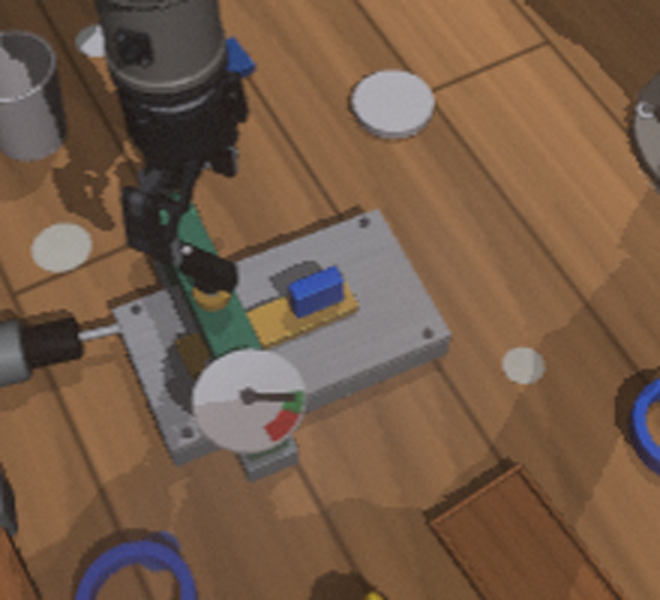

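Run:
```python
from h import *
shot('scene','s14',(255,228,311,278),14)
shot('top','t14',(255,125,315,180),12)
```

```text
(no output)
```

View pics/s14.png

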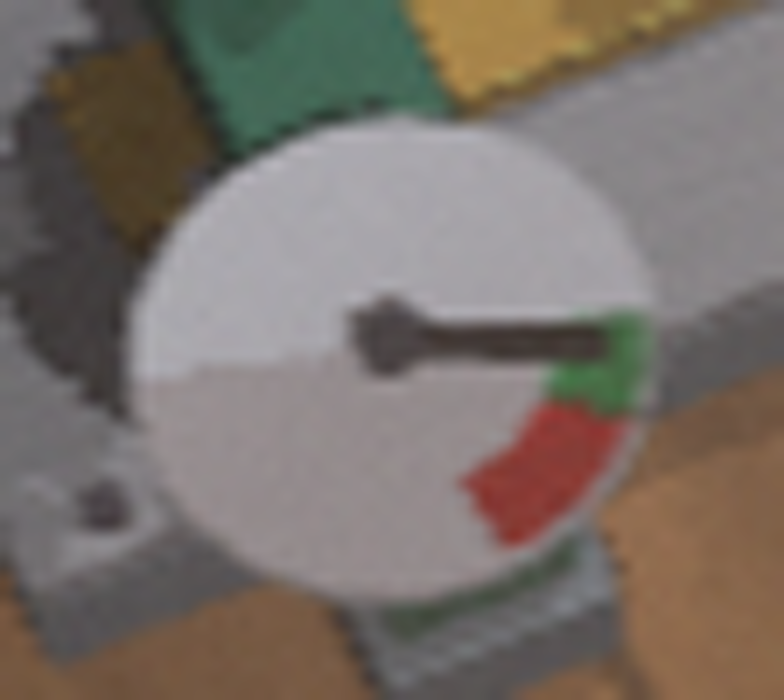

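View pics/t14.png

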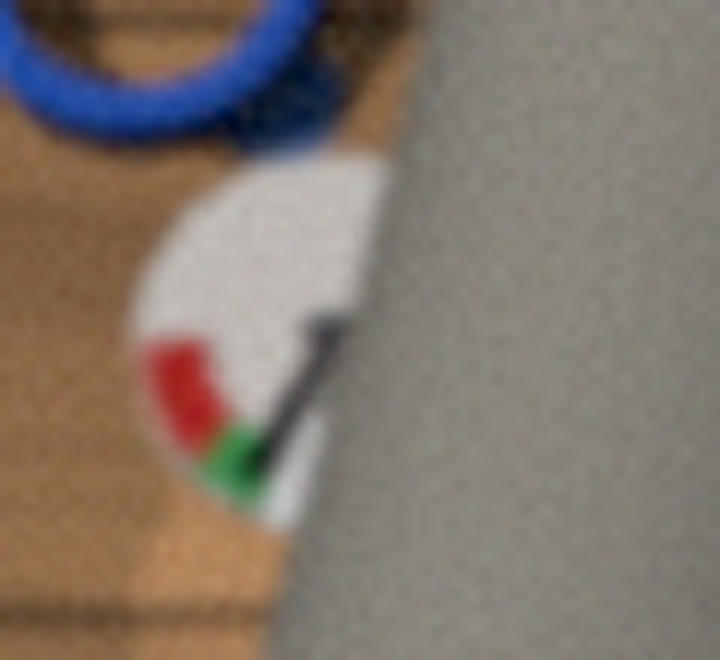

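```bash
cat > needle.py <<'E'
from h import *
def ang(n,hub,tip,z):
    a,b=atz(n,hub,z),atz(n,tip,z); d=(b-a)[:2]; c,s=np.cos(G[2]),np.sin(G[2]); l=np.array([c*d[0]+s*d[1],-s*d[0]+c*d[1]])
    # 0 = -x ; clockwise from above: -x -> +y
    return np.arctan2(l[1],-l[0]),lg(a)
E
python3 - <<'E'
from needle import *
s=lambda x,y:(255+x/14-.5,228+y/14-.5); t=lambda x,y:(255+x/12-.5,125+y/12-.5)
for z in(.14,.145,.15):
    print(z,ang('scene',s(387,335),s(605,342),z),ang('top',t(325,332),t(258,463),z))
    print('green edges',[round(ang('scene',s(387,335),s(*p),z)[0],2) for p in((645,312),(627,410),(515,545))])
E
```

```text
0.14 (np.float64(0.472828078245681), array([0.01063051, 0.10695809])) (np.float64(0.376057221086122), array([0.01509064, 0.1091287 ]))
green edges [np.float64(0.34), np.float64(0.76), np.float64(1.47)]
0.145 (np.float64(0.4728280782456823), array([0.01125098, 0.10938537])) (np.float64(0.3760572210861227), array([0.01352133, 0.10853836]))
green edges [np.float64(0.34), np.float64(0.76), np.float64(1.47)]
0.15 (np.float64(0.4728280782456795), array([0.01187145, 0.11181266])) (np.float64(0.37605722108612205), array([0.01195202, 0.10794803]))
green edges [np.float64(0.34), np.float64(0.76), np.float64(1.47)]
```

Emit:
{"method": "send_rows", "body": {
  "motion": "0 0 0.5 0 0 0 0.5; -0.8 -1.5 0 0 0 -4.1 0.5; -0.9 -1.5 0 0 0 -4.1 0.5; -0.9 -1.5 0 0 0 -4.1 0.5; -0.9 -1.5 0 0 0 -4.1 0.5; -0.9 -1.5 0 0 0 -4.1 0.5; -0.9 -1.5 0 0 0 -4.1 0.5; -0.9 -1.5 0 0 0 -4.1 0.5; -0.8 -1.5 0 0 0 -4.1 0.5; -0.8 -1.5 0 0 0 -4.1 0.5; -0.8 -1.6 0 0 0 -4.1 0.5; 0 0 0 0 0 0 0.5; 0 0 0 0 0 0 0.5"
}}

```text
t: 22.23
eef_pos: [0.5232, -0.1758, 0.2463]
tool_rot: [0.002, 0.754, 0.656, 0.006]
contact_force: [0.3, 0.8, 0.2]
gripper_width: 0.505
```

Run:
```python
from h import *
st(-3.7); print(gl(-.075,-.16)-get_obs()['eef_pos'][:2])
shot('scene','s15',(200,120,420,320),3)
shot('top','t15',(320,130,460,260),4)
```

```text
t 22.23 p [ 0.5232 -0.1758  0.2463] jaw -7.9 q [-0.39  0.31  0.75  1.88 -0.25  1.04  0.33] F [0.3 0.8 0.2] w 0.51
need [-0.3  0.6  4.2]
[0.00168748 0.00485878]
```

View pics/s15.png

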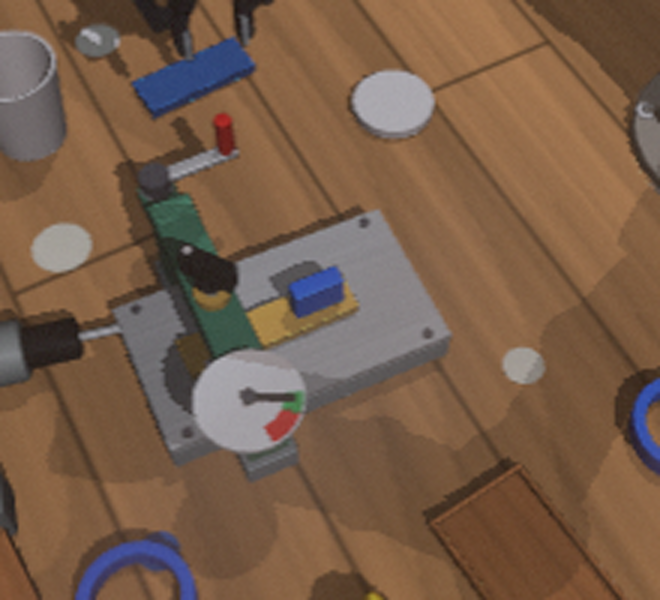

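View pics/t15.png

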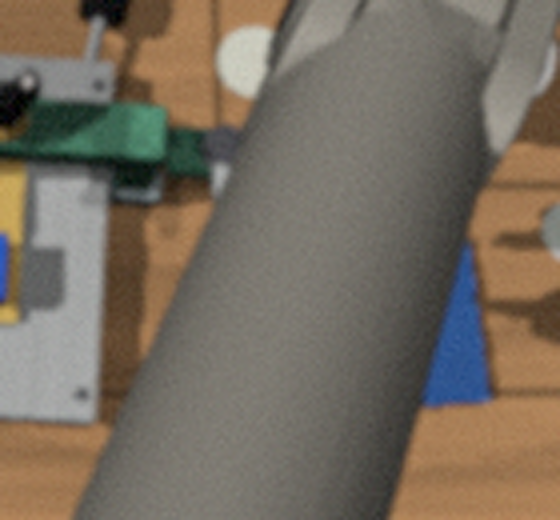

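Emit:
{"method": "send_rows", "body": {
  "motion": "0.1 0.2 -2 -0.1 0.3 2 0.5; 0.1 0.2 -2 -0.1 0.3 2 0.5; 0 0 -2 0 0 0 0.5; 0 0 -1 0 0 0 0.5; 0 0 0 0 0 0 0.5"
}}

```text
t: 22.75
eef_pos: [0.5302, -0.1659, 0.1752]
tool_rot: [0.0, 0.726, 0.688, 0.003]
contact_force: [0.3, -0.0, 0.7]
gripper_width: 0.498
```

Run:
```python
from h import *
st(-3.7); print(gl(-.075,-.16)-get_obs()['eef_pos'][:2])
shot('scene','s16',(220,120,320,200),7)
```

```text
t 22.75 p [ 0.5302 -0.1659  0.1752] jaw -3.0 q [-0.34  0.4   0.68  1.94 -0.33  0.91  0.45] F [ 0.3 -0.   0.7] w 0.5
need [-0.2  0.3 -0.7]
[-0.00527734 -0.00512158]
```

View pics/s16.png

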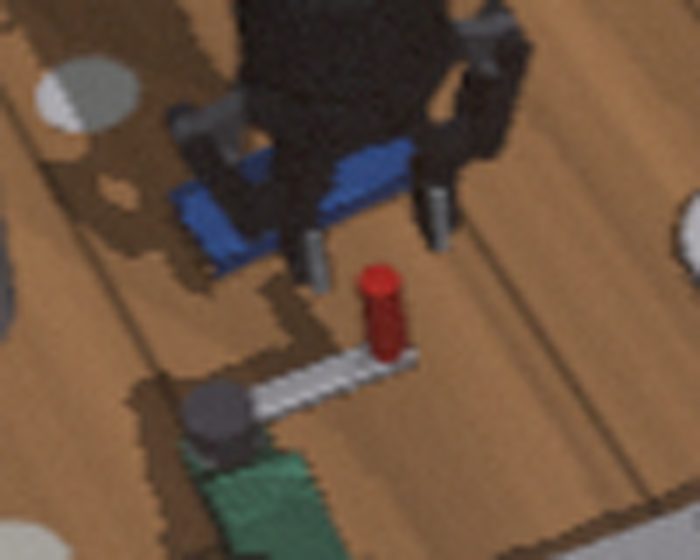

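Emit:
{"method": "send_rows", "body": {
  "motion": "-0.3 -0.3 -1 0 0 -0.5 0.5; -0.2 -0.2 -1.5 0 0 0 0.5; 0 0 -1.3 0 0 0 0.5; 0 0 -0.6 0 0 0 0.5; 0 0 0 0 0 0 0.5"
}}

```text
t: 23.22
eef_pos: [0.5283, -0.1717, 0.1334]
tool_rot: [0.004, 0.729, 0.685, 0.006]
contact_force: [1.0, 0.2, 0.6]
gripper_width: 0.5
```

Run:
```python
from h import *
st(-3.7); print(gl(-.075,-.16)-get_obs()['eef_pos'][:2])
shot('scene','s17',(220,120,320,200),7)
```

```text
t 23.22 p [ 0.5283 -0.1717  0.1334] jaw -3.6 q [-0.29  0.46  0.64  1.98 -0.38  0.81  0.5 ] F [1.  0.2 0.6] w 0.5
need [-0.2  0.8 -0.1]
[-0.00336972  0.00075489]
```

View pics/s17.png

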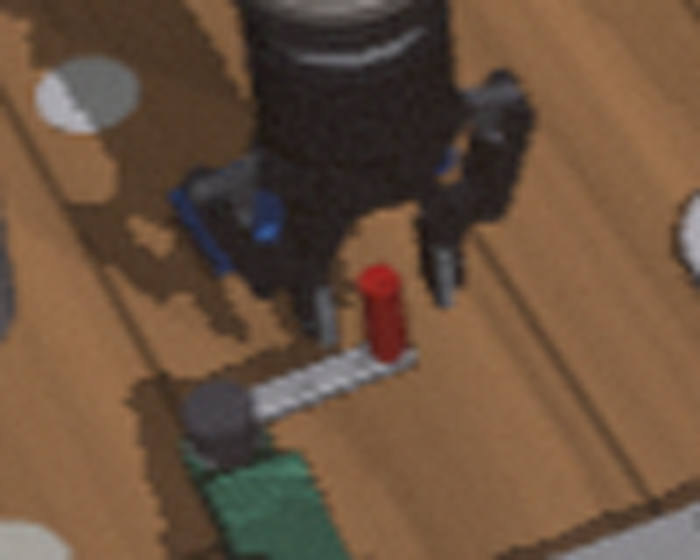

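Straddling the post. Down another 1 cm, close.

Emit:
{"method": "send_rows", "body": {
  "motion": "-0.3 0 -0.7 0 0.4 0 0.5; 0 0 -0.4 0 0.3 0 0.5; 0 0 0 0 0 0 1; 0 0 0 0 0 0 1; 0 0 0 0 0 0 1; 0 0 0 0 0 0 1; 0 0 0 0 0 0 1",
  "newtons": 30
}}

```text
t: 23.85
eef_pos: [0.5262, -0.1724, 0.1243]
tool_rot: [0.0, 0.729, 0.685, 0.002]
contact_force: [-1.0, 0.2, -1.8]
gripper_width: 0.198
```

Run:
```python
from h import *
st(-3.7); p=get_obs()['eef_pos'];print(lg(p))
c=gl(0,-.16); r=np.hypot(*(p[:2]-c)); a0=np.degrees(np.arctan2(*(p[:2]-c)[::-1]));print(c,r,a0)
n=15; pts=[c+.075*np.array([np.cos(np.radians(a0+i*6.2)),np.sin(np.radians(a0+i*6.2))]) for i in range(n+1)]
print(np.round(np.diff(pts,axis=0)*100,2).tolist())
```

```text
t 23.85 p [ 0.5262 -0.1724  0.1243] jaw -3.6 q [-0.29  0.47  0.64  1.98 -0.39  0.81  0.51] F [-1.   0.2 -1.8] w 0.2
need [-0.1  0.2 -0.1]
[-0.07361167 -0.16131627]
[ 0.59976699 -0.17577243] 0.07362343931325893 177.35748117861195
[[0.01, -0.81], [0.09, -0.81], [0.18, -0.79], [0.26, -0.77], [0.35, -0.73], [0.42, -0.69], [0.5, -0.64], [0.56, -0.58], [0.62, -0.52], [0.67, -0.45], [0.72, -0.38], [0.76, -0.3], [0.78, -0.21], [0.8, -0.13], [0.81, -0.04]]
```

Emit:
{"method": "send_rows", "body": {
  "motion": "0 -0.8 0 0 0 6 1; 0.1 -0.8 0 0 0 6 1; 0.2 -0.8 0 0 0 6 1; 0.25 -0.75 0 0 0 6 1; 0.35 -0.7 0 0 0 6 1; 0.4 -0.7 0 0 0 6 1; 0.5 -0.65 0 0 0 6 1; 0 0 0 0 0 0 1"
}}

```text
t: 24.52
eef_pos: [0.544, -0.2258, 0.1243]
tool_rot: [-0.001, 0.42, 0.907, 0.002]
contact_force: [0.4, 0.3, -0.5]
gripper_width: 0.196
```

```bash
cat > arc.py <<'E'
from h import *
st(); p=get_obs()['eef_pos'];print(lg(p)); print('tilt',need(jaw()))
c=gl(0,-.16); r=np.hypot(*(p[:2]-c)); a0=np.degrees(np.arctan2(*(p[:2]-c)[::-1]))%360;print('r',r,'arm angle',a0,'lever deg',a0-180+3.66,'jaw-ang',jaw()-a0)
E
python3 arc.py
```

```text
t 24.52 p [ 0.544  -0.2258  0.1243] jaw 40.3 q [-0.04  0.49  0.43  1.88 -0.27  0.83  1.24] F [ 0.4  0.3 -0.5] w 0.2
[-0.05249965 -0.21346266]
tilt [-2.26640464e-01 -7.39503139e-03 -2.18471582e-04]
r 0.07492976414748789 arm angle 221.8537718335609 lever deg 45.513771833560895 jaw-ang -181.5655491506936
```

Emit:
{"method": "send_rows", "body": {
  "motion": "0.55 -0.6 0 0 0 6.2 1; 0.6 -0.55 0 0 0 6.2 1; 0.65 -0.48 0 0 0 6.2 1; 0.7 -0.4 0 0 0 6.2 1; 0.75 -0.33 0 0 0 6.2 1; 0.78 -0.25 0 0 0 6.2 1; 0.8 -0.15 0 0 0 6.2 1; 0.4 0 0 0 0 2 1; 0 0 0 0 0 0 1"
}}

```text
t: 25.27
eef_pos: [0.5931, -0.2517, 0.1243]
tool_rot: [-0.006, 0.035, 0.999, 0.003]
contact_force: [3.2, 1.0, -0.4]
gripper_width: 0.198
```

```bash
python3 arc.py
```

```text
t 25.27 p [ 0.5931 -0.2517  0.1243] jaw 86.0 q [ 0.14  0.55  0.23  1.73 -0.15  0.89  1.93] F [ 3.2  1.  -0.4] w 0.2
[-0.00184528 -0.23619845]
tilt [-0.33060129 -0.73212418 -0.00183134]
r 0.07622079465326095 arm angle 264.94582587585415 lever deg 88.60582587585415 jaw-ang -178.9622176414717
```

Emit:
{"method": "send_rows", "body": {
  "motion": "0.4 0 0 0 0 0 1; 0.5 0 0 0 0 0 1; 0.6 0 0 0 0 0 1"
}}

```text
t: 25.52
eef_pos: [0.5937, -0.2517, 0.1239]
tool_rot: [-0.021, 0.042, 0.999, 0.005]
contact_force: [-21.6, 3.6, 16.1]
gripper_width: 0.198
```

```bash
python3 arc.py
```

```text
t 25.52 p [ 0.5937 -0.2517  0.1239] jaw 85.2 q [ 0.14  0.57  0.23  1.7  -0.15  0.93  1.92] F [-21.6   3.6  16.1] w 0.2
[-0.0011767  -0.23619719]
tilt [-0.65710195 -2.3240912  -0.00951495]
r 0.07620627123088566 arm angle 265.4483282102486 lever deg 89.10832821024857 jaw-ang -180.2612397468488
```

At the end stop (‑21 N, no more travel). Release and rise.

Emit:
{"method": "send_rows", "body": {
  "motion": "-0.1 0 0 0 -0.5 0 1; 0 0 0 0 -0.5 0 0.5; 0 0 0 0 0 0 0.4; 0 0 0 0 0 0 0.4; 0 0 0 0 0 0 0.4; 0 0 1 0 0 0 0.4; 0 0 2.5 0 0 0 0.4; 0 0 3 0 0 0 0.4; 0 0 3 0 0 0 0.4; 0 0 2 0 0 0 0.4; 0 0 0 0 0 0 0.4"
}}

```text
t: 26.43
eef_pos: [0.5926, -0.2499, 0.2458]
tool_rot: [-0.011, 0.047, 0.999, 0.005]
contact_force: [0.2, -1.0, 0.0]
gripper_width: 0.599
```

Run:
```python
from h import *
st(86.3)
shot('scene','s18',(200,120,420,320),3)
shot('top','t18',(240,110,440,260),4)
for n in('scene','top'):
  for th in('board_c','gauge'):
    print(n,th,[(round(r['conf'],2),np.round(r['point'],1).tolist(),int(r['region'].sum())) for r in regions_of(th,n)][:4])
```

```text
t 26.43 p [ 0.5926 -0.2499  0.2458] jaw 84.6 q [ 0.11  0.43  0.26  1.61 -0.12  1.14  1.88] F [ 0.2 -1.   0. ] w 0.6
need [-0.6 -1.3  1.7]
scene board_c [(0.72, [263.2, 144.3], 502), (0.71, [326.6, 339.6], 314)]
scene gauge [(0.85, [301.7, 225.3], 574), (0.75, [463.5, 330.6], 587)]
top board_c [(0.24, [314.5, 192.0], 516)]
top gauge [(0.65, [166.3, 266.0], 295), (0.64, [313.0, 190.2], 437), (0.55, [220.2, 161.7], 867)]
```

View pics/s18.png

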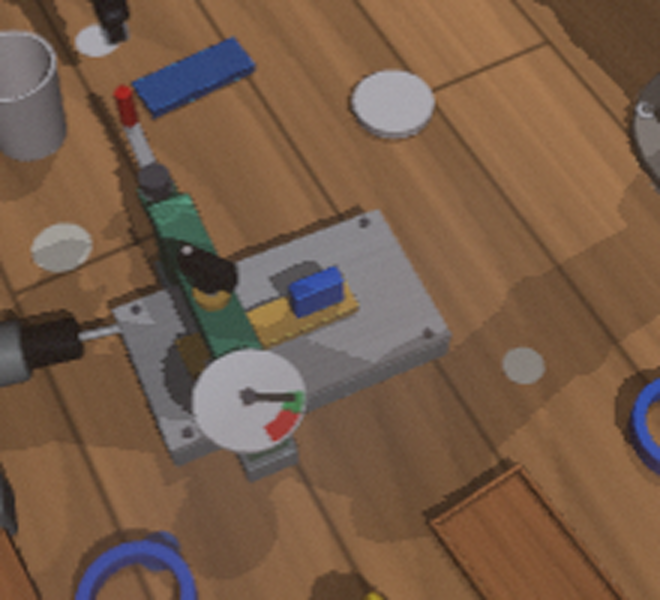

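View pics/t18.png

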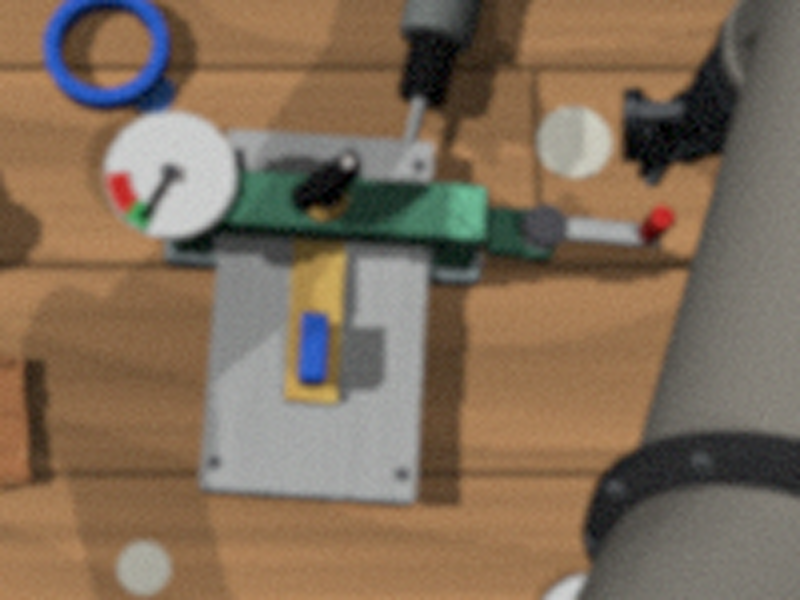

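Emit:
{"method": "send_rows", "body": {
  "motion": "-1 0.5 0.3 0 0 -6 0; -1 1 0.3 0 0 -6.5 0; -1 1.2 0.2 0 0 -6.5 0; -1 1.2 0.2 0 0 -6.5 0; -1 1.2 0.1 0 0 -6.5 0; -1 1.2 0.1 0 0 -6.5 0; -1 1.2 0.1 0 0 -6.5 0; -1 1.2 0.1 0 0 -6.5 0; 0 1.2 0.1 0 0 -6.5 0; 0 1.2 0.1 0 0 -6.5 0; 0 1.2 0.1 0 0 -6.5 0; 0 1.2 0.1 0 0 -6.5 0; 0 1.2 0.1 0 0 -6.5 0; 0 1.2 0.1 0 0 -6.5 0; 0 0 0 0 0 0 0"
}}

```text
t: 27.98
eef_pos: [0.4944, -0.0814, 0.2413]
tool_rot: [-0.022, 0.769, 0.638, 0.016]
contact_force: [0.0, -0.6, 0.4]
gripper_width: 0.998
```

Run:
```python
from h import *
st(-93.7)
```

```text
t 27.98 p [ 0.4944 -0.0814  0.2413] jaw -10.6 q [-0.35  0.19  0.49  1.97 -0.17  1.02  0.04] F [ 0.  -0.6  0.4] w 1.0
need [ -2.7   2.1 -83. ]
```

Emit:
{"method": "send_rows", "body": {
  "motion": "0.1 0.7 0.2 -0.2 0.2 -6 0; 0.1 0.7 0.2 -0.2 0.2 -6.5 0; 0.2 0.7 0.1 -0.2 0.2 -6.5 0; 0.2 0.7 0.1 -0.2 0.2 -6.5 0; 0.2 0.7 0 -0.2 0.2 -6.5 0; 0.2 0.7 0 -0.2 0.2 -6.5 0; 0.2 0.7 -0.5 -0.2 0.2 -6.5 0; 0.2 0.7 -0.5 -0.2 0.2 -6.5 0; 0.2 0.7 -0.5 -0.2 0.2 -6.5 0; 0.2 0.5 -0.5 -0.2 0.2 -6.5 0; 0 0.3 -1 -0.2 0.1 -6.5 0; 0 0 -1 -0.2 0 -6.5 0; 0 0 -1 0 0 -5 0; 0 0 0 0 0 0 0"
}}

```text
t: 29.15
eef_pos: [0.5083, -0.0166, 0.1869]
tool_rot: [-0.004, 0.999, -0.038, -0.007]
contact_force: [-0.4, 0.3, 0.3]
gripper_width: 1.0
```

Run:
```python
from h import *
st(-93.7); print(np.array([.5132,-.0093])-get_obs()['eef_pos'][:2])
shot('scene','s19',(200,120,420,320),3)
s=lambda x,y:(200+x/3,120+y/3); t=lambda x,y:(240+x/4,110+y/4)
# gauge grip top at z=.09 from s18/t18
print([lg(atz('scene',s(*p),.09)).round(4) for p in((288,290),(338,266),(346,280),(296,300))])
print([lg(atz('top',t(*p),.09)).round(4) for p in((303,314),(328,314),(325,382),(300,380))])
print('brass rear',[lg(atz('top',t(*p),.052)).round(4) for p in((286,398),(338,402))])
```

```text
t 29.15 p [ 0.5083 -0.0166  0.1869] jaw -94.3 q [-0.63  0.31  0.66  2.02 -0.25  0.91 -1.48] F [-0.4  0.3  0.3] w 1.0
need [-0.5 -0.8  0.6]
[0.00485448 0.00727185]
[array([-0.0697,  0.0015]), array([-0.1218, -0.0028]), array([-0.1221,  0.0141]), array([-0.072 ,  0.0143])]
[array([-0.0723,  0.0072]), array([-0.0711, -0.0109]), array([-0.1211, -0.0118]), array([-0.1208,  0.0062])]
brass rear [array([-0.1285,  0.0162]), array([-0.129 , -0.0224])]
```

View pics/s19.png

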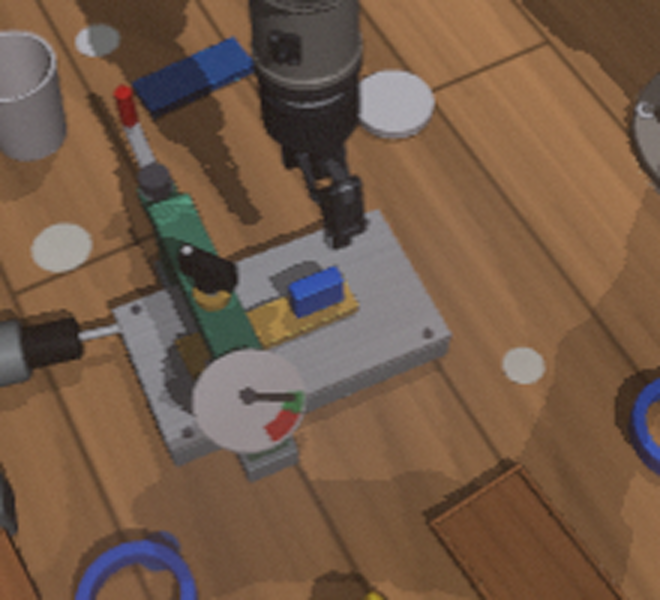

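Emit:
{"method": "send_rows", "body": {
  "motion": "0.3 0.4 -1.5 0 -0.4 0.3 0; 0.2 0.3 -2 0 -0.4 0.3 0; 0 0 -2 0 0 0 0; 0 0 -1.5 0 0 0 0; 0 0 -0.5 0 0 0 0; 0 0 0 0 0 0 0"
}}

```text
t: 29.7
eef_pos: [0.5166, -0.0125, 0.1127]
tool_rot: [-0.004, 1.0, -0.016, 0.002]
contact_force: [-0.2, 0.4, 0.7]
gripper_width: 1.0
```

Run:
```python
from h import *
st(-93.7); print(np.array([.5132,-.0093])-get_obs()['eef_pos'][:2])
```

```text
t 29.7 p [ 0.5166 -0.0125  0.1127] jaw -91.8 q [-0.56  0.42  0.58  2.07 -0.35  0.74 -1.35] F [-0.2  0.4  0.7] w 1.0
need [-0.5  0.3 -1.9]
[-0.00337182  0.00323425]
```

Emit:
{"method": "send_rows", "body": {
  "motion": "-0.3 0.3 -1.5 0 0.2 -1.2 0; 0 0 -1.5 0 0 -0.6 0; 0 0 -1 0 0 0 0; 0 0 -0.5 0 0 0 0; 0 0 0 0 0 0 0; 0 0 0 0 0 0 0"
}}

```text
t: 30.2
eef_pos: [0.5177, -0.0109, 0.071]
tool_rot: [-0.005, 1.0, -0.027, 0.004]
contact_force: [0.3, -0.3, 1.0]
gripper_width: 0.999
```

Run:
```python
from h import *
st(-93.7); print(np.array([.5132,-.0093])-get_obs()['eef_pos'][:2])
```

```text
t 30.2 p [ 0.5177 -0.0109  0.071 ] jaw -93.1 q [-0.51  0.49  0.53  2.09 -0.42  0.65 -1.32] F [ 0.3 -0.3  1. ] w 1.0
need [-0.6  0.5 -0.6]
[-0.00449831  0.00163582]
```

Emit:
{"method": "send_rows", "body": {
  "motion": "-0.4 0.1 -0.4 -0.2 0.3 -0.4 0; 0 0 0 0 0 0 1; 0 0 0 0 0 0 1; 0 0 0 0 0 0 1; 0 0 0 0 0 0 1; 0 0 0 0 0 0 1; 0 0 0 0 0 0 1; 0 0 0 0 0 0 1",
  "newtons": 70
}}

```text
t: 30.87
eef_pos: [0.5152, -0.0093, 0.0696]
tool_rot: [-0.004, 1.0, -0.029, 0.003]
contact_force: [0.7, -0.1, -2.1]
gripper_width: 0.218
```

Run:
```python
from h import *
st(-93.7); print(lg(get_obs()['eef_pos']))
```

```text
t 30.87 p [ 0.5152 -0.0093  0.0696] jaw -93.4 q [-0.52  0.49  0.53  2.1  -0.42  0.65 -1.33] F [ 0.7 -0.1 -2.1] w 0.22
need [-0.4  0.4 -0.3]
[-0.09503375  0.00069586]
```

Emit:
{"method": "send_rows", "body": {
  "motion": "0 0 0 0 0 0 0.6; 0 0 0 0 0 0 0.6; 0 0 0 0 0 0 0.6; 0 0 -0.4 0 0 0 0.6; 0 0 -0.3 0 0 0 0.6; 0 0 0 0 0 0 1; 0 0 0 0 0 0 1; 0 0 0 0 0 0 1; 0 0 0 0 0 0 1; 0 0 0 0 0 0 1; 0 0 0 0 0 0 1",
  "newtons": 70
}}

```text
t: 31.78
eef_pos: [0.5154, -0.0094, 0.0623]
tool_rot: [-0.004, 1.0, -0.029, 0.003]
contact_force: [-0.6, -0.3, 2.5]
gripper_width: 0.225
```

Run:
```python
from h import *
st(-93.7); print(lg(get_obs()['eef_pos']))
```

```text
t 31.78 p [ 0.5154 -0.0094  0.0623] jaw -93.3 q [-0.51  0.5   0.52  2.1  -0.43  0.63 -1.32] F [-0.6 -0.3  2.5] w 0.22
need [-0.4  0.4 -0.4]
[-0.09481652  0.00067001]
```

Emit:
{"method": "send_rows", "body": {
  "motion": "-0.6 0.04 0 0 0 0 1; -1 0.06 0 0 0 0 1; -1.2 0.08 0 0 0 0 1; -1.2 0.08 0 0 0 0 1; -1.2 0.08 0 0 0 0 1; -1.2 0.08 0 0 0 0 1; -1 0.06 0 0 0 0 1; 0 0 0 0 0 0 1"
}}

```text
t: 32.45
eef_pos: [0.4396, -0.0048, 0.0625]
tool_rot: [-0.003, 1.0, -0.03, 0.008]
contact_force: [-0.7, 0.7, -1.5]
gripper_width: 0.225
```

Run:
```python
from h import *
st(-93.7); print(lg(get_obs()['eef_pos']))
shot('scene','s20',(200,120,420,320),3)
```

```text
t 32.45 p [ 0.4396 -0.0048  0.0625] jaw -93.4 q [-0.58  0.4   0.54  2.28 -0.42  0.54 -1.34] F [-0.7  0.7 -1.5] w 0.22
need [-0.3  0.9 -0.3]
[-0.17078961  0.00041507]
```

View pics/s20.png

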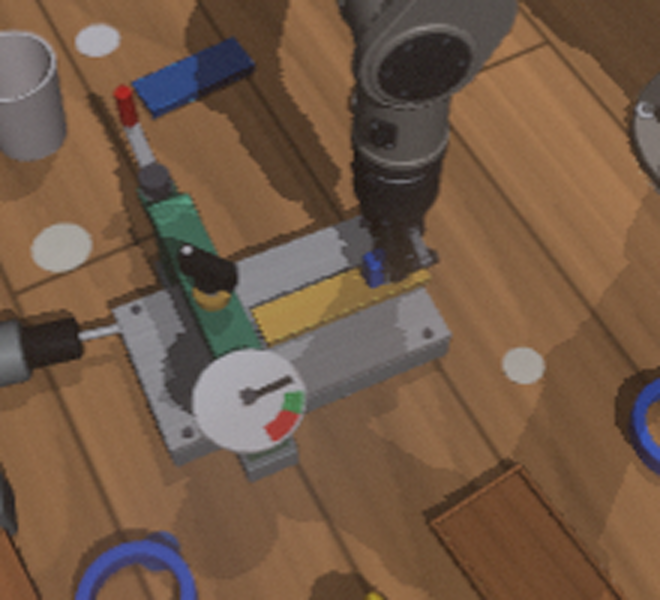

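Emit:
{"method": "send_rows", "body": {
  "motion": "0 0 1.5 0 0 0 1; 0 0 2 0 0 0 1; 0 0.6 1.2 0 0 4 1; 0 1.4 0.1 0 0 6.8 1; 0 1.4 0 0 0 6.8 1; 0.1 1.4 0 0 0 6.8 1; 0.1 1.4 0 0 0 6.8 1; 0.1 1.4 0 0 0 6.8 1; 0.1 1.4 0 0 0 6.8 1; 0.1 1.4 0 0 0 6.8 1; 0 0 0 0 0 0 1"
}}

```text
t: 33.42
eef_pos: [0.4426, 0.1021, 0.1114]
tool_rot: [-0.004, 0.905, 0.426, 0.003]
contact_force: [0.8, 0.0, -2.5]
gripper_width: 0.222
```

Run:
```python
from h import *
st(5); print(np.array([.464,.2605])-get_obs()['eef_pos'][:2])
shot('scene','s21',(200,120,520,380),2.3)
```

```text
t 33.42 p [0.4426 0.1021 0.1114] jaw -39.6 q [-0.67  0.3   0.37  2.2  -0.19  0.67 -0.86] F [ 0.8  0.  -2.5] w 0.22
need [-0.6 -0.1 44.6]
[0.02138223 0.15837036]
```

View pics/s21.png

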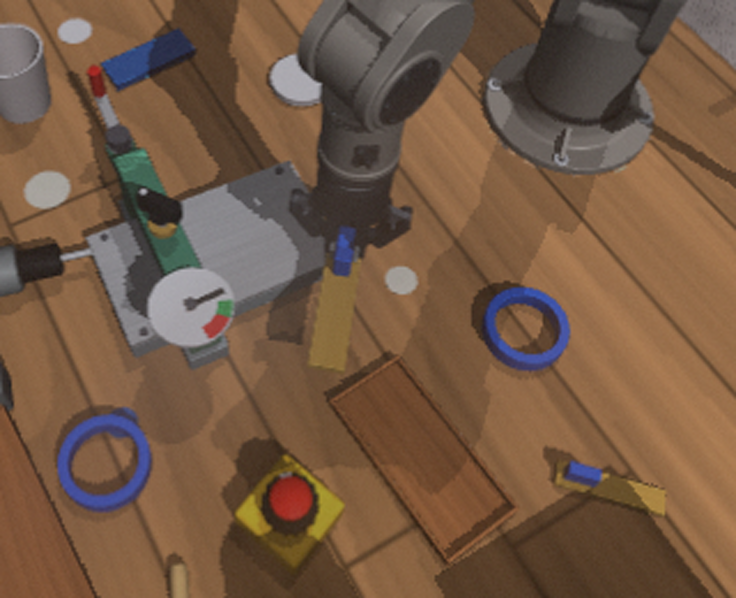

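Emit:
{"method": "send_rows", "body": {
  "motion": "0.2 1.5 0 0 0 6 1; 0.2 2 0 0 0 6.5 1; 0.2 2 0 0 0 6.5 1; 0.3 2 0 0 0 6.5 1; 0.3 2 0 0 0 6.5 1; 0.3 2 0 0 0 6.5 1; 0.3 2 0 0 0 5 1; 0.2 1.5 0 0 0 0 1; 0 0 0 0 0 0 1; 0 0 0 0 0 0 1"
}}

```text
t: 34.3
eef_pos: [0.462, 0.2438, 0.1083]
tool_rot: [-0.002, 0.69, 0.723, -0.004]
contact_force: [-0.1, -0.1, -1.8]
gripper_width: 0.221
```

Run:
```python
from h import *
st(5); print(np.array([.464,.2605])-get_obs()['eef_pos'][:2])
```

```text
t 34.3 p [0.462  0.2438 0.1083] jaw 2.7 q [-0.74  0.39  0.16  2.03 -0.1   0.73 -0.47] F [-0.1 -0.1 -1.8] w 0.22
need [ 0.2 -0.5  2.3]
[0.00196954 0.01668643]
```

Emit:
{"method": "send_rows", "body": {
  "motion": "0.1 0.8 -0.5 0 -0.3 1.2 1; 0.1 0.7 -1 0 -0.2 1 1; 0 0.1 -1.5 0 0 0 1; 0 0 -1.5 0 0 0 1; 0 0 -0.6 0 0 0 1; 0 0 0 0 0 0 1"
}}

```text
t: 34.8
eef_pos: [0.4642, 0.2565, 0.0527]
tool_rot: [0.003, 0.68, 0.733, -0.002]
contact_force: [-0.5, -0.1, -1.1]
gripper_width: 0.225
```

Run:
```python
from h import *
st(5); print(np.array([.464,.2605])-get_obs()['eef_pos'][:2])
shot('scene','s22',(300,220,500,380),4)
```

```text
t 34.8 p [0.4642 0.2565 0.0527] jaw 4.4 q [-0.74  0.49  0.14  2.04 -0.1   0.61 -0.45] F [-0.5 -0.1 -1.1] w 0.23
need [0.4 0.1 0.6]
[-0.00020722  0.00400532]
```

View pics/s22.png

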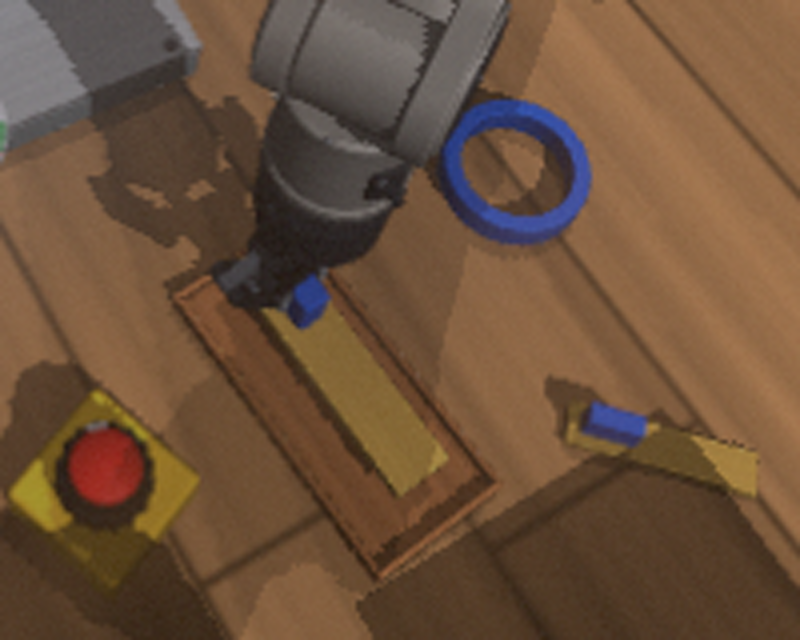

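Emit:
{"method": "send_rows", "body": {
  "motion": "0.2 0.4 -0.8 0 0 0.5 1; 0 0 -0.8 0 0 0 1; 0 0 -0.4 0 0 0 1; 0 0 -0.3 0 0 0 1; 0 0 -0.2 0 0 0 1; 0 0 -0.2 0 0 0 1"
}}

```text
t: 35.35
eef_pos: [0.4684, 0.2608, 0.027]
tool_rot: [0.003, 0.677, 0.736, -0.001]
contact_force: [-11.8, -7.0, 46.5]
gripper_width: 0.221
```

Emit:
{"method": "send_rows", "body": {
  "motion": "0 0 0.2 0 0 0 0.8; 0 0 0 0 0 0 0.3; 0 0 0 0 0 0 0; 0 0 0 0 0 0 0; 0 0 0 0 0 0 0; 0 0 1.5 0 0 0 0; 0 0 3 0 0 0 0; 0 0 3 0 0 0 0; 0 0 3 0 0 0 0; 0 0 3 0 0 0 0; 0 0 3 0 0 0 0; 0 0 0 0 0 0 0"
}}

```text
t: 36.35
eef_pos: [0.4669, 0.2596, 0.1997]
tool_rot: [0.003, 0.677, 0.736, -0.002]
contact_force: [1.1, 0.6, -0.6]
gripper_width: 0.999
```

Run:
```python
from h import *
st(5)
shot('scene','s23',(200,120,500,400),2.5)
```

```text
t 36.35 p [0.4669 0.2596 0.1997] jaw 4.8 q [-0.78  0.28  0.18  1.93 -0.05  0.93 -0.49] F [ 1.1  0.6 -0.6] w 1.0
need [0.4 0.1 0.2]
```

View pics/s23.png

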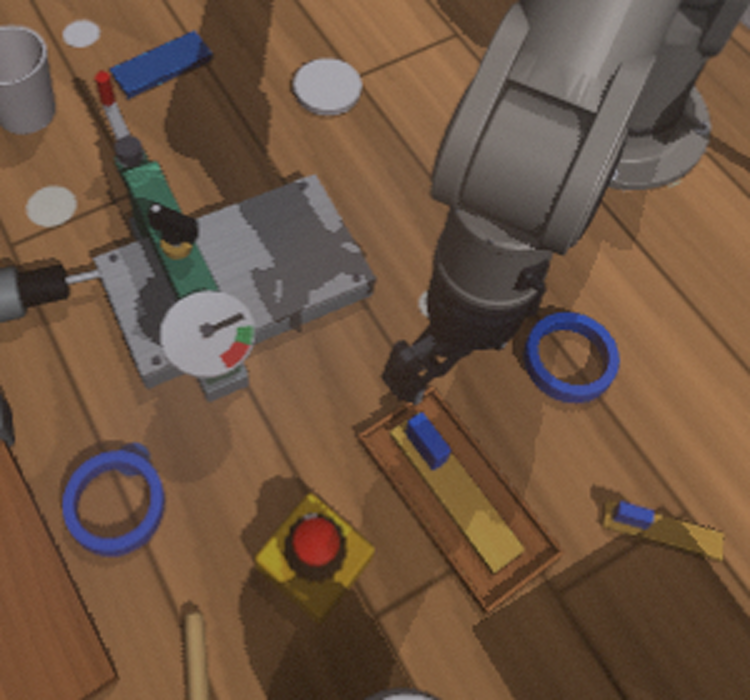

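```bash
cat > board.py <<'E'
from h import *
def board(L=.13,W=.05,z0=0,z1=.014,tag='b',guess=(.47,-.33),cams=('scene','top'),rad=80):
    data=[]
    for n in cams:
        im=read_camera(n); hsv=cv2.cvtColor(im,cv2.COLOR_RGB2HSV)
        m=((hsv[...,0]>100)&(hsv[...,0]<125)&(hsv[...,1]>120)).astype(np.uint8)
        c=proj(n,[*guess,z1])[0].astype(int)
        k,l,s,ce=cv2.connectedComponentsWithStats(m)
        j=min((i for i in range(1,k) if s[i,4]>150),key=lambda i:np.hypot(*(ce[i]-c)))
        m=(l==j).astype(np.uint8); print(n,s[j],ce[j]); data.append((n,m))
    up=4
    D=[]
    for n,m in data:
        ys,xs=np.nonzero(m);x0,y0=xs.min()-12,ys.min()-12;w,h=xs.max()-x0+13,ys.max()-y0+13
        M=cv2.resize(m[y0:y0+h,x0:x0+w],None,fx=up,fy=up,interpolation=cv2.INTER_LINEAR);D.append((n,x0,y0,cv2.GaussianBlur(M.astype(np.float32),(0,0),3)))
    def cost(p):
        s=0
        for n,x0,y0,M in D:
            c=box_corners(L,W,p,z0);C=np.vstack([c,c+[0,0,z1-z0]]);q=(proj(n,C)-[x0,y0]+.5)*up-.5
            I=np.zeros(M.shape,np.uint8);cv2.fillConvexPoly(I,np.round(cv2.convexHull(q.astype(np.float32))*16).astype(np.int32)[:,0],1,cv2.LINE_8,4)
            s+=((cv2.GaussianBlur(I.astype(np.float32),(0,0),3)-M)**2).sum()/M.sum()
        return s
    from scipy.optimize import minimize
    P=[atz(n,[np.nonzero(m)[1].mean(),np.nonzero(m)[0].mean()],z1) for n,m in data]
    g=np.mean(P,0)[:2]; best=None
    for a in np.radians(range(0,180,15)):
        r=minimize(cost,[*g,a],method='Nelder-Mead',options=dict(initial_simplex=[[*g,a],[g[0]+.01,g[1],a],[g[0],g[1]+.01,a],[*g,a+.2]],xatol=1e-4))
        if best is None or r.fun<best.fun: best=r
    print(P,best.x,np.degrees(best.x[2]),best.fun); return best.x
if __name__=='__main__':
    board()
    shot('top','tb'); 
    for n in('top','scene'):
      for th in('board_a','board_b','board_c'): print(n,th,[(round(r['conf'],2),np.round(r['point'],1).tolist()) for r in regions_of(th,n)][:4])
E
python3 board.py
```

```text
scene [245 133  36  25 414] [263.01690821 144.9057971 ]
top [421 190  21  41 637] [431.06279435 210.07535322]
[array([ 0.49114006, -0.35588908,  0.014     ]), array([ 0.48691189, -0.36073035,  0.014     ])] [ 0.48774491 -0.36275017  0.06166511] 3.5331505046615796 0.2503184974193573
top board_a [(0.81, [431.1, 209.7]), (0.67, [224.0, 214.8])]
top board_b [(0.81, [431.1, 209.7]), (0.67, [224.0, 214.8])]
top board_c [(0.81, [431.1, 209.7]), (0.67, [224.0, 214.8])]
scene board_a [(0.8, [262.5, 144.9]), (0.46, [381.8, 316.7])]
scene board_b [(0.8, [262.5, 144.9]), (0.46, [381.8, 316.7])]
scene board_c [(0.8, [262.5, 144.9]), (0.46, [381.8, 316.7])]
```

View pics/tb.png

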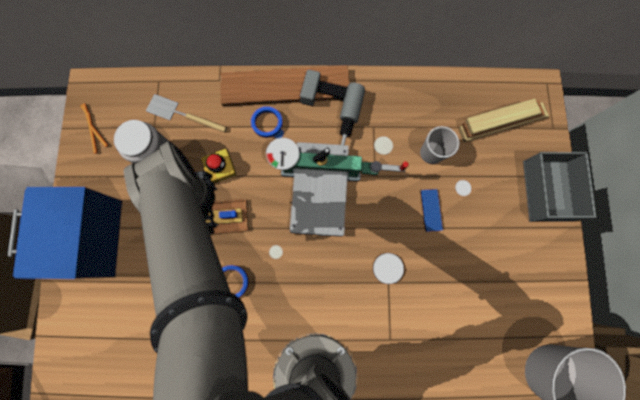

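Emit:
{"method": "send_rows", "body": {
  "motion": "0 -2 1 0 0 -5 0; 0.1 -3 1 0 0 -6 0; 0.1 -3.5 1 0 0 -6 0; 0.1 -3.5 0.5 0 0 -6 0; 0.1 -3.5 0.3 0 0 -6 0; 0.1 -3.5 0.2 0 0 -6 0; 0.1 -3.5 0 0 0 -6 0; 0.1 -3.5 0 0 0 -6 0; 0.1 -3.5 0 0 0 -6 0; 0.1 -3.5 0 0 0 -6 0; 0.1 -3.5 0 0 0 -6 0; 0.1 -3.5 0 0 0 -6 0; 0 0 0 0 0 0 0"
}}

```text
t: 37.93
eef_pos: [0.4695, -0.1572, 0.2326]
tool_rot: [-0.003, 0.984, 0.18, -0.006]
contact_force: [-0.2, -0.3, 0.3]
gripper_width: 1.002
```

Run:
```python
from h import *
st(-86.5); print(np.array([.4877,-.3628])-get_obs()['eef_pos'][:2])
```

```text
t 37.93 p [ 0.4695 -0.1572  0.2326] jaw -69.3 q [-0.35  0.2   0.63  2.   -0.14  1.   -0.85] F [-0.2 -0.3  0.3] w 1.0
need [ -0.3  -0.7 -17.3]
[ 0.01822392 -0.2056197 ]
```

Emit:
{"method": "send_rows", "body": {
  "motion": "0.3 -2.5 0 0 0 -3 0; 0.3 -3 0 0 0 -3 0; 0.3 -3 -1 0 -0.2 -3 0; 0.3 -3 -1 0 -0.2 -3 0; 0.3 -3 -1 0 -0.2 -3 0; 0.2 -3 -1 0 0 -2 0; 0 -2.5 -1 0 0 0 0; 0 -0.5 -1 0 0 0 0; 0 0 0 0 0 0 0; 0 0 0 0 0 0 0"
}}

```text
t: 38.77
eef_pos: [0.4857, -0.3716, 0.1666]
tool_rot: [-0.003, 1.0, 0.027, -0.002]
contact_force: [-0.3, -0.0, 1.1]
gripper_width: 0.995
```

Run:
```python
from h import *
st(-86.5); print(np.array([.4877,-.3628])-get_obs()['eef_pos'][:2])
```

```text
t 38.77 p [ 0.4857 -0.3716  0.1666] jaw -86.9 q [ 0.07  0.52  0.67  1.8  -0.39  0.96 -0.62] F [-0.3 -0.   1.1] w 1.0
need [-0.4 -0.2  0.4]
[0.00195607 0.00884423]
```

Emit:
{"method": "send_rows", "body": {
  "motion": "0.1 0.5 -2 0 0 0.3 0; 0.1 0.3 -3 0 0 0 0; 0 0 -3 0 0 0 0; 0 0 -2 0 0 0 0; 0 0 -1 0 0 0 0; 0 0 -0.5 0 0 0 0; 0 0 0 0 0 0 0"
}}

```text
t: 39.35
eef_pos: [0.494, -0.3534, 0.0521]
tool_rot: [-0.005, 0.999, 0.037, 0.002]
contact_force: [-0.3, 0.8, 0.6]
gripper_width: 1.002
```

Run:
```python
from h import *
st(-86.5); print(np.array([.4877,-.3628])-get_obs()['eef_pos'][:2])
shot('scene','s24',(220,100,320,180),7)
```

```text
t 39.35 p [ 0.494  -0.3534  0.0521] jaw -85.8 q [ 0.12  0.66  0.56  1.88 -0.51  0.75 -0.53] F [-0.3  0.8  0.6] w 1.0
need [-0.5  0.2 -0.7]
[-0.00634559 -0.00936386]
```

View pics/s24.png

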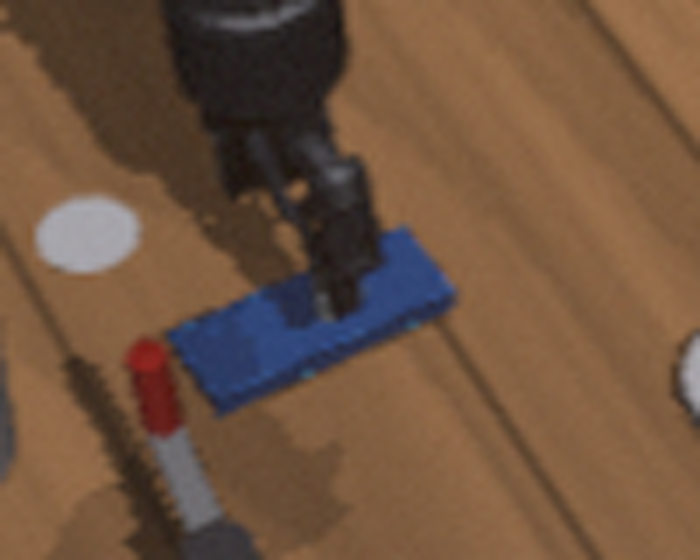

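Emit:
{"method": "send_rows", "body": {
  "motion": "-0.4 -0.6 0 0 0 -0.4 0; -0.2 -0.3 -0.5 0 0 -0.3 0; 0 0 -1 0 0 0 0; 0 0 -1 0 0 0 0; 0 0 0 0 0 0 0"
}}

```text
t: 39.82
eef_pos: [0.4907, -0.3659, 0.031]
tool_rot: [-0.002, 1.0, 0.03, 0.007]
contact_force: [-0.1, 0.6, 0.3]
gripper_width: 1.001
```

Run:
```python
from h import *
st(-86.5); print(np.array([.4877,-.3628])-get_obs()['eef_pos'][:2])
```

```text
t 39.82 p [ 0.4907 -0.3659  0.031 ] jaw -86.6 q [ 0.16  0.69  0.53  1.88 -0.54  0.71 -0.5 ] F [-0.1  0.6  0.3] w 1.0
need [-0.2  0.8  0.1]
[-0.00302876  0.00311867]
```

Emit:
{"method": "send_rows", "body": {
  "motion": "-0.3 0.3 -1 0 0.4 0 0; 0 0 -1 0 0.2 0 0; 0 0 -0.7 0 0 0 0; 0 0 -0.3 0 0 0 0; 0 0 0 0 0 0 0"
}}

```text
t: 40.23
eef_pos: [0.4867, -0.3621, -0.0036]
tool_rot: [-0.003, 1.0, 0.03, -0.0]
contact_force: [-0.3, -0.2, 0.1]
gripper_width: 1.001
```

Run:
```python
from h import *
st(-86.5); print(np.array([.4877,-.3628])-get_obs()['eef_pos'][:2])
shot('scene','s25',(220,100,320,180),7)
```

```text
t 40.23 p [ 0.4867 -0.3621 -0.0036] jaw -86.6 q [ 0.18  0.74  0.5   1.89 -0.56  0.66 -0.49] F [-0.3 -0.2  0.1] w 1.0
need [-0.3 -0.   0.1]
[ 0.00104992 -0.0006654 ]
```

View pics/s25.png

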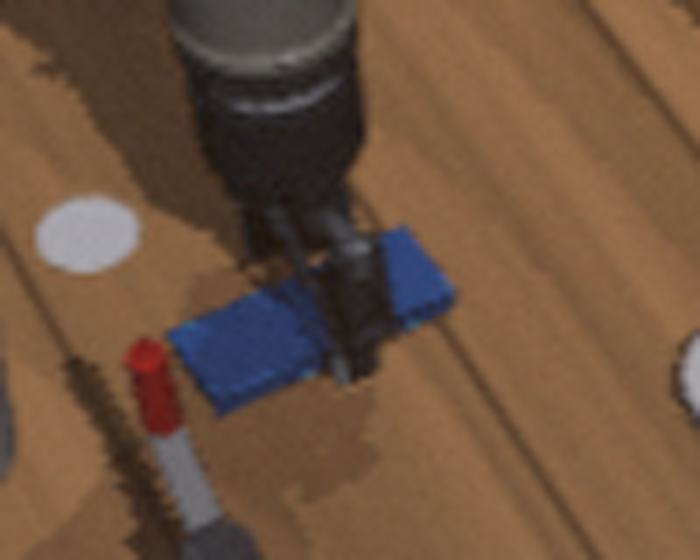

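Emit:
{"method": "send_rows", "body": {
  "motion": "0 0 0.2 0 0 0 0; 0 0 0 0 0 0 1; 0 0 0 0 0 0 1; 0 0 0 0 0 0 1; 0 0 0 0 0 0 1; 0 0 0 0 0 0 1",
  "newtons": 60
}}

```text
t: 40.78
eef_pos: [0.4878, -0.3631, 0.0008]
tool_rot: [-0.002, 1.0, 0.03, 0.001]
contact_force: [0.9, -0.1, -1.1]
gripper_width: 0.564
```

Emit:
{"method": "send_rows", "body": {
  "motion": "0 0 1 0 0 0 1; 0 0 2 0 0 0 1; 0 0 3 0 0 0 1; 0 0 3 0 0 0 1; 0 1 2 0 0 0 1; 0 0 0 0 0 0 1"
}}

```text
t: 41.28
eef_pos: [0.4852, -0.3521, 0.1162]
tool_rot: [-0.003, 1.0, 0.029, -0.001]
contact_force: [0.6, -0.3, -1.1]
gripper_width: 0.572
```

Run:
```python
from h import *
st(-93.7); print(gl(-.1,0)-get_obs()['eef_pos'][:2])
shot('scene','s26',(200,80,360,220),5)
```

```text
t 41.28 p [ 0.4852 -0.3521  0.1162] jaw -86.7 q [ 0.06  0.56  0.63  1.87 -0.44  0.86 -0.6 ] F [ 0.6 -0.3 -1.1] w 0.57
need [-0.4 -0.1 -7. ]
[0.02498764 0.34236867]
```

View pics/s26.png

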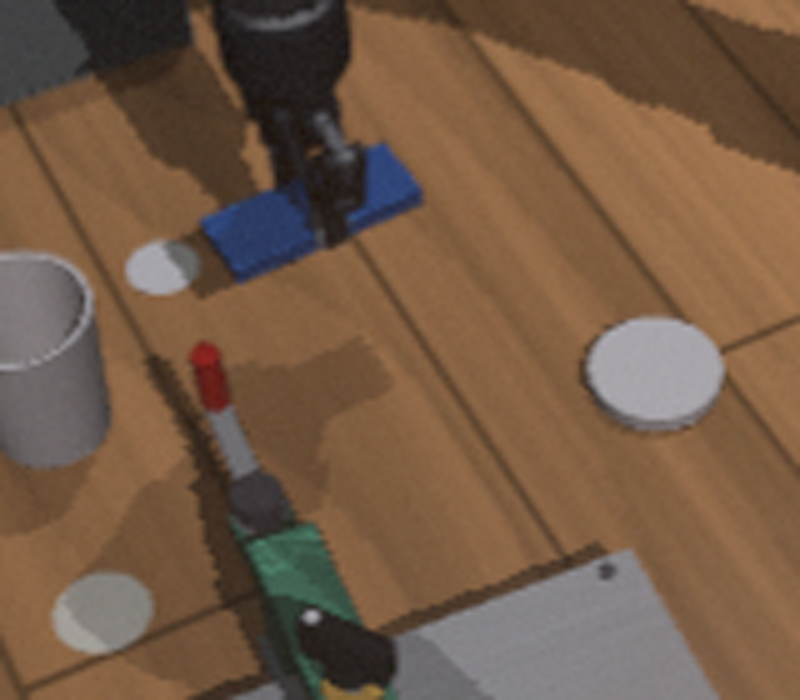

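Emit:
{"method": "send_rows", "body": {
  "motion": "0 1.5 0 0 0 -0.5 1; 0 2.2 0 0 0 -0.5 1; 0 2.5 0 0 0 -0.5 1; 0 2.5 0 0 0 -0.5 1; 0.2 2.5 0 0 0 -0.5 1; 0.2 2.5 0 0 0 -0.5 1; 0.2 2.5 0 0 0 -0.5 1; 0.2 2.5 0 0 0 -0.5 1; 0.2 2.5 0 0 0 -0.5 1; 0.2 2.5 0 0 0 -0.5 1; 0.2 2.5 0 0 0 -0.5 1; 0.2 2.5 0 0 0 -0.5 1; 0.2 2.5 0 0 0 -0.5 1; 0.2 2 0 0 0 -0.5 1; 0 0 0 0 0 0 1; 0 0 0 0 0 0 1"
}}

```text
t: 42.67
eef_pos: [0.4924, -0.0102, 0.1042]
tool_rot: [0.001, 0.999, -0.039, -0.01]
contact_force: [-0.5, -1.1, -0.4]
gripper_width: 0.566
```

Run:
```python
from h import *
st(-93.7); print(gl(-.1,0)-get_obs()['eef_pos'][:2])
```

```text
t 42.67 p [ 0.4924 -0.0102  0.1042] jaw -94.4 q [-0.66  0.44  0.7   2.12 -0.42  0.74 -1.34] F [-0.5 -1.1 -0.4] w 0.57
need [ 0.1 -1.2  0.7]
[0.01776482 0.0004631 ]
```

Emit:
{"method": "send_rows", "body": {
  "motion": "0.9 0 0 0 -0.6 0.4 1; 0.8 0 -0.5 0 -0.5 0.3 1; 0 0 -1.5 0 0 0 1; 0 0 -1.5 0 0 0 1; 0 0 -0.8 0 0 0 1; 0 0 0 0 0 0 1"
}}

```text
t: 43.17
eef_pos: [0.5132, -0.016, 0.0579]
tool_rot: [0.002, 0.999, -0.035, 0.002]
contact_force: [-0.2, -0.0, -1.0]
gripper_width: 0.563
```

Run:
```python
from h import *
st(-93.7); print(gl(-.1,0)-get_obs()['eef_pos'][:2])
shot('scene','s27',(200,120,420,320),3)
```

```text
t 43.17 p [ 0.5132 -0.016   0.0579] jaw -94.0 q [-0.57  0.54  0.62  2.11 -0.51  0.64 -1.25] F [-0.2 -0.  -1. ] w 0.56
need [0.2 0.2 0.3]
[-0.00296155  0.00633559]
```

View pics/s27.png

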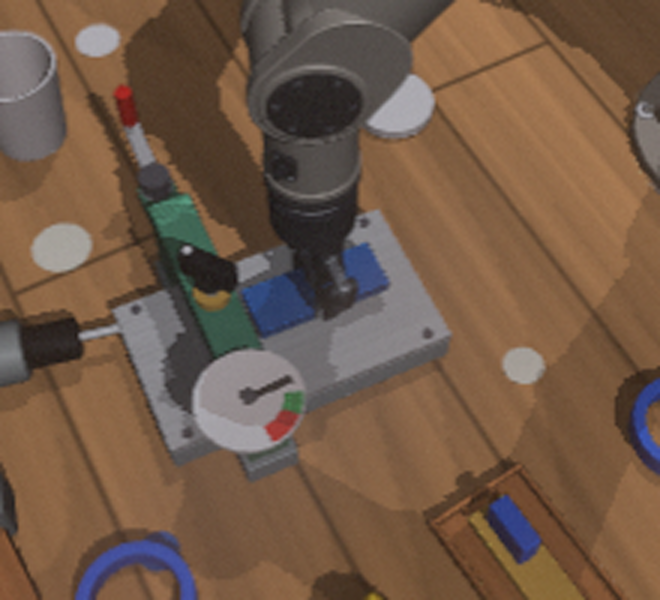

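Emit:
{"method": "send_rows", "body": {
  "motion": "-0.2 0.5 -0.4 0 0 0.2 1; -0.1 0.1 -0.4 0 0 0 1; 0 0 -0.3 0 0 0 1; 0 0 -0.2 0 0 0 1; 0 0 0 0 0 0 1"
}}

```text
t: 43.63
eef_pos: [0.5115, -0.0108, 0.0459]
tool_rot: [0.002, 0.999, -0.034, 0.004]
contact_force: [-0.1, -0.5, -1.3]
gripper_width: 0.564
```

Run:
```python
from h import *
st(-93.7); print(gl(-.1,0)-get_obs()['eef_pos'][:2])
```

```text
t 43.63 p [ 0.5115 -0.0108  0.0459] jaw -93.9 q [-0.57  0.55  0.6   2.12 -0.53  0.61 -1.24] F [-0.1 -0.5 -1.3] w 0.56
need [0.2 0.4 0.2]
[-0.00125594  0.00108246]
```

Emit:
{"method": "send_rows", "body": {
  "motion": "-0.1 0.1 -0.3 0 0.3 0 1; 0 0 -0.2 0 0 0 1; 0 0 -0.15 0 0 0 1"
}}

```text
t: 43.88
eef_pos: [0.511, -0.0095, 0.0401]
tool_rot: [0.001, 0.999, -0.034, 0.001]
contact_force: [-8.3, -0.3, 33.9]
gripper_width: 0.566
```

Emit:
{"method": "send_rows", "body": {
  "motion": "0 0 0.1 0 0 0 1; 0 0 0 0 0 0 0.2; 0 0 0 0 0 0 0; 0 0 0 0 0 0 0; 0 0 0 0 0 0 0; 0 0 1 0 0 0 0; 0 0 3 0 0 0 0; 0 0 3 0 0 0 0; 0 0 3 0 0 0 0; 0 0 3 0 0 0 0; 0 0 3 0 0 0 0; 0 0 2 0 0 0 0; 0 0 0 0 0 0 0"
}}

```text
t: 44.97
eef_pos: [0.508, -0.0121, 0.2315]
tool_rot: [0.002, 0.999, -0.036, -0.001]
contact_force: [0.6, -0.4, 0.3]
gripper_width: 1.002
```

Run:
```python
from h import *
from board import board
st(71)
shot('scene','s28',(200,120,420,320),3)
b=board(z0=.04,z1=.054,guess=(.51,-.01),cams=('scene',)); print(lg(b),np.degrees(b[2]-G[2]))
```

```text
t 44.97 p [ 0.508  -0.0121  0.2315] jaw -94.1 q [-0.81  0.26  0.85  1.99 -0.23  0.99 -1.5 ] F [ 0.6 -0.4  0.3] w 1.0
need [  0.2  -0.1 -14.9]
scene [283 206  43  29 533] [302.18198874 220.49718574]
[array([ 0.5223433 , -0.01070847,  0.054     ])] [ 0.5098631  -0.01488927  0.04712887] 2.700285345564421 0.37406495213508606
[-0.10000932 -0.00519614] 6.36721523440169
```

View pics/s28.png

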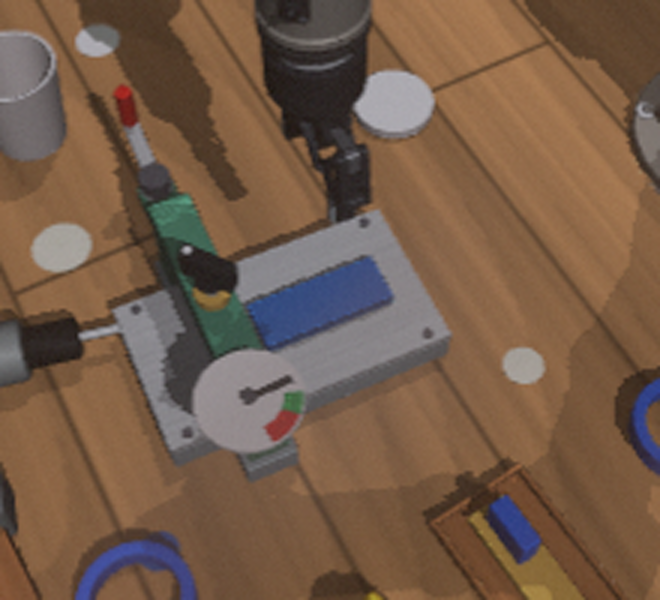

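Emit:
{"method": "send_rows", "body": {
  "motion": "0 1.5 1 0 0 4 0; 0 2.2 1 0 0 4.6 0; 0.8 2.3 0.3 0 0 4.6 0; 0.8 2.3 0.2 0 0 4.6 0; 0.9 2.3 0.2 0 0 4.6 0; 0.9 2.3 0.2 0 0 4.6 0; 0.9 2.3 0.2 0 0 4.6 0; 0.9 2.3 0.2 0 0 4.6 0; 0.9 2.3 0.2 0 0 4.6 0; 0.9 2.3 0.2 0 0 4.6 0; 0.9 2.3 0 0 0 4.6 0; 0.9 2.3 0 0 0 4.6 0; 0.9 2.3 0 0 0 4.6 0; 0.9 2 -0.5 0 0 4.6 0; 0 0 0 0 0 0 0; 0 0 0 0 0 0 0"
}}

```text
t: 46.4
eef_pos: [0.598, 0.3086, 0.2318]
tool_rot: [0.01, 0.854, 0.519, -0.024]
contact_force: [0.4, -0.9, -0.6]
gripper_width: 0.994
```

Run:
```python
from h import *
st(-30); print(np.array([.622,.2995])-get_obs()['eef_pos'][:2])
shot('scene','s29',(200,120,420,380),2.3)
```

```text
t 46.4 p [0.598  0.3086 0.2318] jaw -27.4 q [-0.9   0.53  0.47  1.54 -0.23  1.17 -0.86] F [ 0.4 -0.9 -0.6] w 0.99
need [ 2.3 -1.8 -2.6]
[ 0.02403085 -0.00908113]
```

View pics/s29.png

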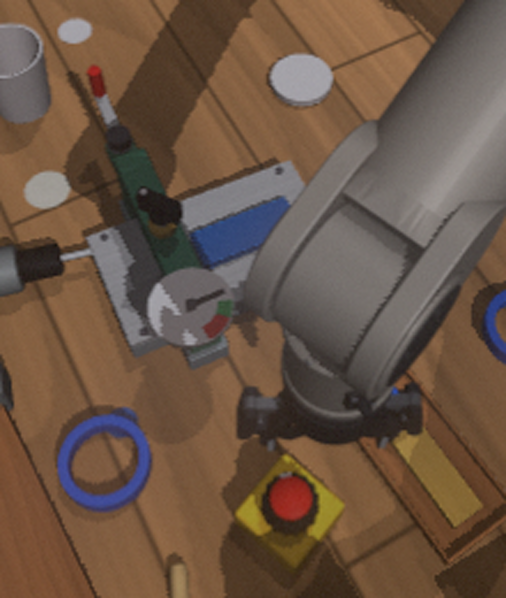

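Run:
```python
from h import *
im=read_camera('scene').astype(int);r,g,b=im[...,0],im[...,1],im[...,2]
for nm,m in(('red',(r>100)&(g<70)&(b<70)),):
    m=m.astype(np.uint8);m[:300]=0
    k,l,s,c=cv2.connectedComponentsWithStats(m)
    for i in range(1,k):
        if s[i,4]>50: print(nm,s[i],c[i],[atz('scene',c[i],z) for z in(.076,.08,.083)])
p=lambda x,y:(200+x/2.3,120+y/2.3)
print('box',[atz('scene',p(*q),.04)[:2].round(4) for q in((284,455),(345,505),(297,568 if 0 else 568),(234,513))])
shot('scene','s30',(290,300,370,380),8)
```

```text
red [386 300  33  39 132] [400.23484848 317.43939394] [array([0.44705629, 0.35009421, 0.076     ]), array([0.44840798, 0.35075217, 0.08      ]), array([0.44942175, 0.35124564, 0.083     ])]
red [318 327  18  19 267] [326.13857678 336.34456929] [array([0.62313939, 0.30346126, 0.076     ]), array([0.62373488, 0.30431949, 0.08      ]), array([0.6241815 , 0.30496316, 0.083     ])]
red [377 335  21  21 106] [388.32075472 345.18867925] [array([0.50812703, 0.38879093, 0.076     ]), array([0.50921645, 0.3892827 , 0.08      ]), array([0.51003352, 0.38965153, 0.083     ])]
box [array([0.6017, 0.254 ]), array([0.5714, 0.3297]), array([0.6454, 0.3585]), array([0.6762, 0.2812])]
```

View pics/s30.png

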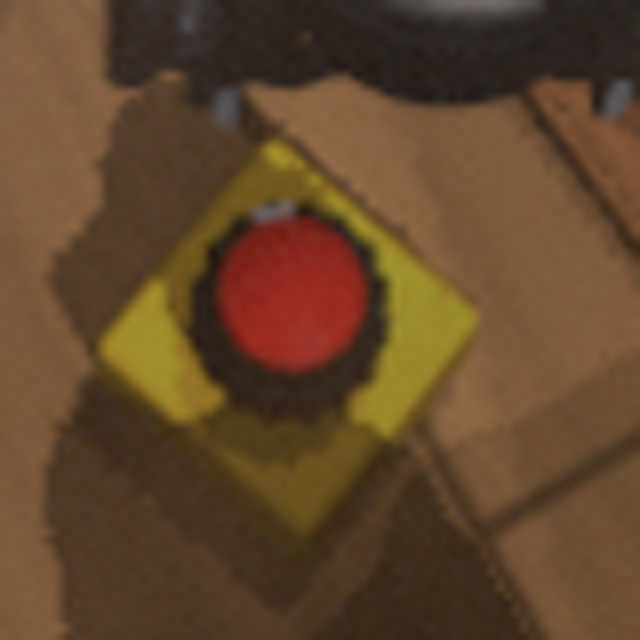

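Emit:
{"method": "send_rows", "body": {
  "motion": "1.2 -0.4 -1 1.2 -0.9 -1.3 0; 1.1 -0.3 -1.5 1.1 -0.9 -1.3 0; 0 0 -2 0 0 0 0; 0 0 -1.5 0 0 0 0; 0 0 -0.5 0 0 0 0; 0 0 0 0 0 0 0"
}}

```text
t: 47.05
eef_pos: [0.623, 0.2914, 0.1692]
tool_rot: [0.001, 0.871, 0.492, 0.003]
contact_force: [-0.3, 0.3, -0.2]
gripper_width: 0.997
```

Run:
```python
from h import *
st(-30); print(np.array([.6225,.301])-get_obs()['eef_pos'][:2])
```

```text
t 47.05 p [0.623  0.2914 0.1692] jaw -31.1 q [-0.84  0.59  0.46  1.61 -0.29  1.01 -0.83] F [-0.3  0.3 -0.2] w 1.0
need [-0.1  0.4  1.1]
[-0.00046174  0.00962115]
```

Emit:
{"method": "send_rows", "body": {
  "motion": "0 0.6 -1 0 0.2 0.6 0; 0 0.3 -1.5 0 0.1 0.4 0; 0 0 -1.5 0 0 0 0; 0 0 -1 0 0 0 0; 0 0 0 0 0 0 0"
}}

```text
t: 47.47
eef_pos: [0.6241, 0.3017, 0.1185]
tool_rot: [-0.001, 0.866, 0.5, 0.003]
contact_force: [-1.0, 0.5, 0.2]
gripper_width: 0.995
```

Run:
```python
from h import *
st(-30); print(np.array([.6225,.301])-get_obs()['eef_pos'][:2])
shot('scene','s31',(290,280,370,380),6)
```

```text
t 47.47 p [0.6241 0.3017 0.1185] jaw -30.0 q [-0.83  0.65  0.43  1.63 -0.32  0.93 -0.81] F [-1.   0.5  0.2] w 0.99
need [-0.3  0.3  0. ]
[-0.00155965 -0.00073191]
```

View pics/s31.png

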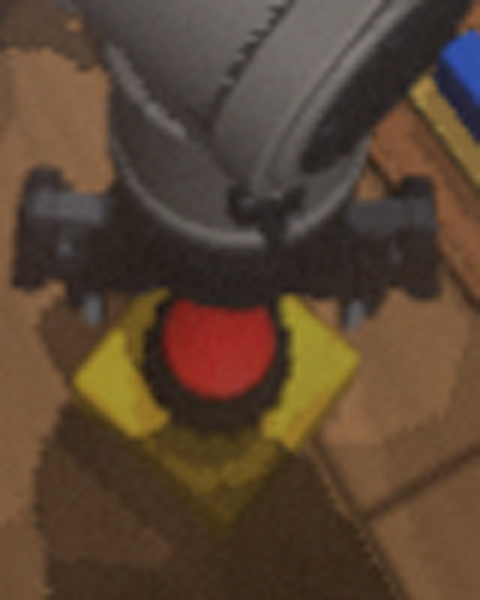

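Emit:
{"method": "send_rows", "body": {
  "motion": "-0.1 0 -1.5 0 0.2 0 0; 0 -0.1 -1.5 0 0 0 0; 0 -0.1 -1.5 0 0 0 0; 0 0 -0.8 0 0 0 0; 0 0 0 0 0 0 0"
}}

```text
t: 47.93
eef_pos: [0.6251, 0.3016, 0.0654]
tool_rot: [-0.002, 0.866, 0.501, 0.005]
contact_force: [-0.8, 0.5, 0.4]
gripper_width: 1.002
```

Run:
```python
from h import *
st(-30); print(np.array([.6225,.301])-get_obs()['eef_pos'][:2])
```

```text
t 47.93 p [0.6251 0.3016 0.0654] jaw -29.9 q [-0.8   0.71  0.4   1.65 -0.35  0.84 -0.78] F [-0.8  0.5  0.4] w 1.0
need [-0.5  0.3 -0.1]
[-0.00259523 -0.0005698 ]
```

Emit:
{"method": "send_rows", "body": {
  "motion": "-0.2 0 -0.9 -0.2 0.2 0 0; -0.1 0 -0.7 0 0 0 0; 0 0 -0.2 0 0 0 0; 0 0 0 0 0 0 1; 0 0 0 0 0 0 1; 0 0 0 0 0 0 1; 0 0 0 0 0 0 1; 0 0 0 0 0 0 1",
  "newtons": 40
}}

```text
t: 48.6
eef_pos: [0.6241, 0.3017, 0.0482]
tool_rot: [-0.001, 0.866, 0.5, 0.004]
contact_force: [-0.1, -0.7, -4.0]
gripper_width: 0.637
```

Run:
```python
from h import *
st(-30); print(need(jaw()))
```

```text
t 48.6 p [0.6241 0.3017 0.0482] jaw -30.0 q [-0.8   0.73  0.39  1.66 -0.36  0.81 -0.78] F [-0.1 -0.7 -4. ] w 0.64
need [-0.3  0.4 -0. ]
[-0.31202937  0.38229489 -0.00070555]
```

Emit:
{"method": "send_rows", "body": {
  "motion": "0 0 0 0 0 -5 1; 0 0 0 0 0 -5 1; 0 0 0 0 0 -5 1; 0 0 0 0 0 -5 1; 0 0 0 0 0 -5 1; 0 0 0 0 0 -5 1; 0 0 0 0 0 -5 1; 0 0 0 0 0 -5 1; 0 0 0 0 0 -5 1; 0 0 0 0 0 0 1"
}}

```text
t: 49.43
eef_pos: [0.6239, 0.3018, 0.0482]
tool_rot: [0.001, 0.994, 0.113, 0.005]
contact_force: [1.0, -0.8, -1.5]
gripper_width: 0.644
```

Run:
```python
from h import *
st(-81.6); print(need(jaw()),get_obs()['torque'])
```

```text
t 49.43 p [0.6239 0.3018 0.0482] jaw -77.0 q [-0.94  0.78  0.6   1.67 -0.55  0.85 -1.45] F [ 1.  -0.8 -1.5] w 0.64
need [ 0.1  0.6 -4.6]
[ 0.08106137  0.56642399 -0.00096227] [-0.15218718 -0.1140392  -0.03521894]
```

Emit:
{"method": "send_rows", "body": {
  "motion": "0 0 0 0 0 -3 1; 0 0 0 0 0 -3 1; 0 0 0 0 0 -3 1; 0 0 0 0 0 0 1"
}}

```text
t: 49.77
eef_pos: [0.6238, 0.3019, 0.0482]
tool_rot: [0.003, 0.999, 0.04, 0.005]
contact_force: [1.4, -1.3, -2.6]
gripper_width: 0.635
```

Run:
```python
from h import *
st(-81.6); print(need(jaw()),get_obs()['torque'])
```

```text
t 49.77 p [0.6238 0.3019 0.0482] jaw -85.4 q [-0.96  0.8   0.64  1.67 -0.58  0.86 -1.57] F [ 1.4 -1.3 -2.6] w 0.63
need [0.3 0.6 3.8]
[ 0.2726922   0.57083622 -0.0015166 ] [-0.1481531  -0.14366471  0.49920084]
```

Emit:
{"method": "send_rows", "body": {
  "motion": "0 0 0 0 0 -3 1; 0 0 0 0 0 -3 1; 0 0 0 0 0 0 0.5; 0 0 0 0 0 0 0; 0 0 0 0 0 0 0; 0 0 0 0 0 0 0; 0 0 0 0 0 0 0; 0 0 1 0 0 0 0; 0 0 2 0 0 0 0; 0 0 3 0 0 0 0; 0 0 3 0 0 0 0; 0 0 3 0 0 0 0; 0 0 3 0 0 0 0; -2 -1 2 0 0 0 0; -3 -1 0 0 0 0 0; -3 -1 0 0 0 0 0; -3 -1 0 0 0 0 0; 0 0 0 0 0 0 0"
}}

```text
t: 51.27
eef_pos: [0.5124, 0.2585, 0.2343]
tool_rot: [-0.001, 1.0, -0.002, 0.008]
contact_force: [0.4, -0.8, 0.2]
gripper_width: 1.001
```

Run:
```python
from h import *
st()
shot('scene','s32');shot('scene','s33',(290,300,370,380),8);shot('top','t33')
```

```text
t 51.27 p [0.5124 0.2585 0.2343] jaw -90.2 q [-1.25  0.4   0.88  1.85 -0.35  1.04 -1.81] F [ 0.4 -0.8  0.2] w 1.0
```

View pics/s33.png

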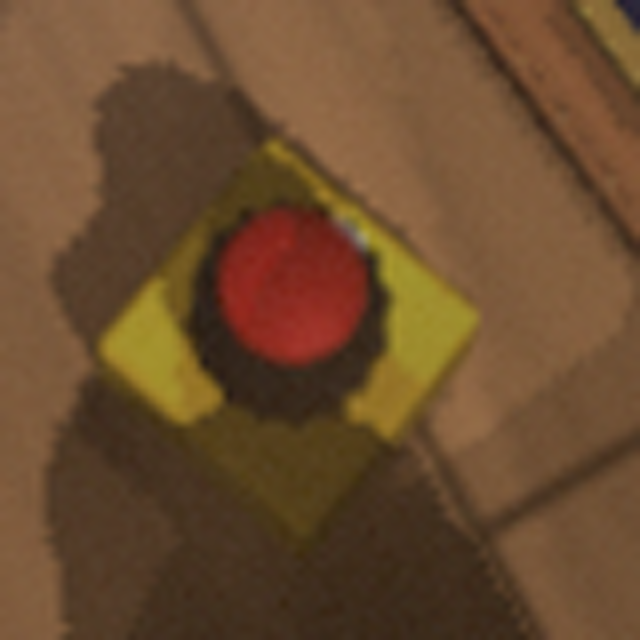

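View pics/s32.png

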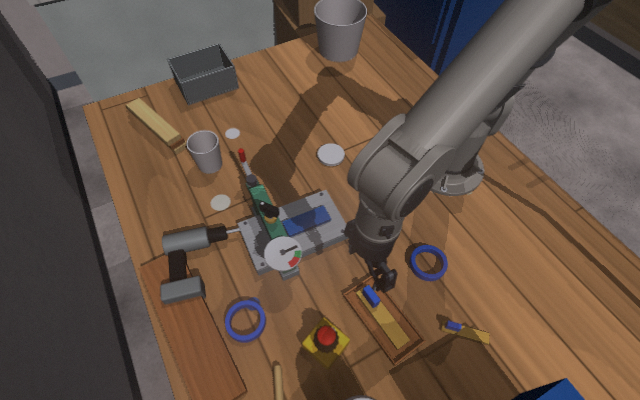

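View pics/t33.png

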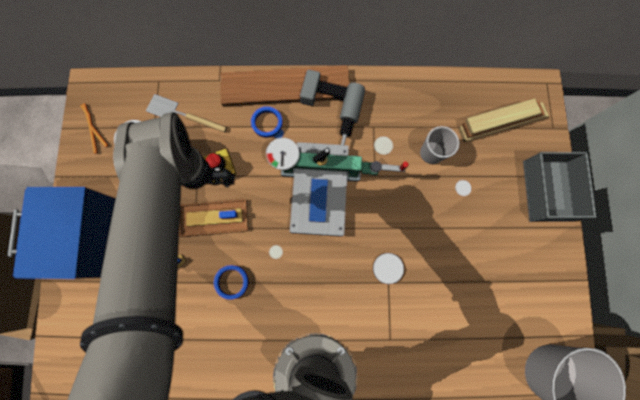

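Run:
```python
from h import *
from board import board
im=read_camera('scene').astype(int);r,g,b=im[...,0],im[...,1],im[...,2]
m=((r>110)&(g<70)&(b<70)).astype(np.uint8)
k,l,s,c=cv2.connectedComponentsWithStats(m)
print([(c[i],s[i,4]) for i in range(1,k) if s[i,4]>200])
print(proj('scene',[[.622,.3,.088],[.622,.3,.079]]))
b=board(z0=.04,z1=.054,guess=(.51,-.01),cams=('top',)); print(lg(b),np.degrees(b[2]-G[2]))
shot('top','t34',(160,120,360,260),4)
```

```text
[(array([325.98319328, 335.8697479 ]), np.int32(238))]
[[325.95120341 333.33224526]
 [325.86021663 334.39941655]]
top [310 179  18  43 631] [318.00633914 200.17908082]
[array([ 0.51055036, -0.01098279,  0.054     ])] [ 0.51286739 -0.01083882 -0.05722478] -3.2787383598669617 0.07570543140172958
[-0.09727023 -0.00096184] 0.3881915289703068
```

View pics/t34.png

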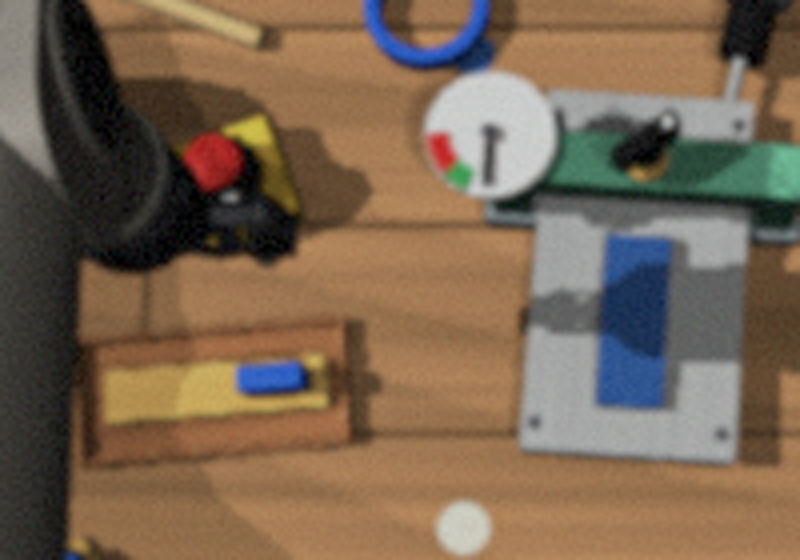

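Emit:
{"method": "send_rows", "body": {
  "motion": "-2 1 0.5 0 0 0 0; -3 1 0.5 0 0 0 0; -2 1 0 0 0 0 0; 0 3 0 0 0 0 0; 0 3 0 0 0 0 0; 0 3 0 0 0 0 0; 0 2 0 0 0 0 0; 0 0 0 0 0 0 0; 0 0 0 0 0 0 0"
}}

```text
t: 52.32
eef_pos: [0.4522, 0.4073, 0.2437]
tool_rot: [0.004, 1.0, -0.004, 0.014]
contact_force: [-0.8, 0.2, 0.1]
gripper_width: 1.004
```

Run:
```python
from h import *
st()
a=cv2.imread('pics/scene0.png'); b=read_camera('scene')[:,:,::-1].copy(); d=cv2.imread('pics/s10.png')
cr=lambda i:cv2.resize(i[315:365,300:350],None,fx=7.6,fy=7.6,interpolation=3)
cv2.imwrite('pics/cmp.png',np.hstack([cr(a),cr(b)]))
for i in(a,b):
    i=i.astype(int);m=((i[...,2]>100)&(i[...,1]<75)&(i[...,0]<75)).astype(np.uint8);k,l,s,c=cv2.connectedComponentsWithStats(m);print([(c[j],s[j]) for j in range(1,k) if s[j,4]>200])
im=b
```

```text
t 52.32 p [0.4522 0.4073 0.2437] jaw -90.5 q [-1.48  0.46  0.86  1.76 -0.36  1.08 -2.08] F [-0.8  0.2  0.1] w 1.0
[(array([326.22857143, 335.24285714]), array([318, 325,  18,  21, 280], dtype=int32))]
[(array([326.18309859, 335.23943662]), array([317, 325,  19,  21, 284], dtype=int32))]
```

View pics/cmp.png

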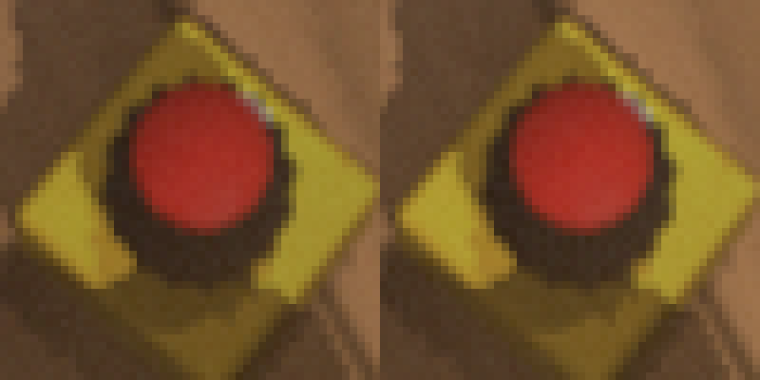

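The stop now looks the same as in the first picture: the mushroom centroid is within 0.05 px and the ring mark is back in place. Everything is released, so I'm handing in.

```bash
python3 -c "
from station import hand_in
print(hand_in())"
```

```text
the job is handed in; nothing more can be done
None
```

I did every step in the order asked and handed the job in at about 52 s. `hand_in` gives no verdict.

- **Stop pressed:** I pushed the mushroom down to 86 mm, and it stayed down.
- **Gauge and blade:** The gauge went under the blade with its end sticking out behind. I then screwed the blade down about 176° clockwise. The two cameras disagreed a little on the needle: 0.47 rad from the scene camera and 0.38 from the top camera. Both put it in the green (0.30 to 0.75).
- **Lever:** I swung it until it stopped moving against about 21 N. I measured 89.1° with the gate pose I had estimated from the pictures. The needle was still in the green, with the gauge in.
- **Gauge returned:** It lies flat in its tray. The needle went back to 0 once the gauge was out, as expected.
- **Boards:** Only the blue one was there. It was knocked aside during the run, so I located it again before picking it up. It now lies flat on the feed table, within about 3 mm of the middle and 0.4° of the feed direction by the top camera. A fit from the scene camera gave 6.4° off. I did not use that figure, because the portal hid one end of the board there.
- **Stop reset:** I turned the ring clockwise to its end. The mushroom and the ring mark then matched the first picture. The gripper is open and clear of everything.

The tub was never touched and is still upright.

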